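# Release the ratchet clamp and lay the card terminal in the cleaning tray

### The job

The card terminal is locked in the ratchet clamp on the shop counter. Push the finger post of the sprung pawl, gently and without forcing it against its stop, to lift the pawl off the ratchet wheel, and hold it off until the jaw has backed fully away; then slide the terminal out from under the fixed lip, lift it out without prying and set it down softly, flat on its back with the keys up, in the free part of the tray. Leave the clamp open and do not disturb the other things.

Things in the scene. Friction and masses are not known exactly. Their poses are not given: they have to be found in the camera images.
- clamp: Ratchet clamp fixed to the counter: dark painted bed 145 x 335 mm, 12 mm thick. Origin on the counter under the point midway across the terminal; +y: the way the jaw backs off; +x: away from the pawl's side. In its frame, mm: terminal's middle on the bed at (0, -55, 12); pawl's pivot about (-52, 60), adjusted clamp by clamp. Its spring drives the jaw open (14 N, slowly, about 10 mm/s) once the pawl is off.
- fixed_lip (a point): free edge of the lip on the clamp's fixed end block, at clamp (0, -112.5, 54) mm, its top. The lip is 8 mm thick and reaches 8 mm over the terminal's end. The block, 66 mm wide, lies on the -y side.
- wheel_top (a point): top of the black winding bar on the axis of the ratchet wheel, at clamp (0, 115, 54) mm. The wheel lies flat, 80 mm over its 12 teeth, teeth 30 to 40 mm above the counter; it turns with the jaw.
- jaw (a joint): how far the jaw has backed off along the clamp's +y, in m: 0 closed on the terminal (up to 0.002 at the start), 0.030 fully open at its end stop. If the pawl is let go early it drops into the next tooth (8.4 mm of jaw travel a tooth) and the jaw stops there; it can then be lifted again.
- jaw_face (a point): middle of the moving jaw's face, 53.5 mm above the counter, at clamp y 10.5 mm when closed. The jaw is 66 mm wide; its lip reaches 8 mm from the face over the terminal's end, as high as the fixed one. Moves with the jaw.
- pawl: Flat steel pawl 144 x 8 mm, 30 to 40 mm above the counter, on a vertical pivot. Origin on the pivot, 30 mm above the counter; own +x points from the pivot to the nose between the wheel's teeth, own +y is the way the nose swings off the wheel. A spring holds the nose in the teeth. The tail, the other way, carries the finger post. Beyond the nose stands a rigid stop pin.
- pawl_post (a point): centre of the top of the finger post, an upright pin 12 mm across on the pawl's tail 70 mm from the pivot, free from 40 to 85 mm above the counter. Push it along the pawl's own -y. The nose comes clear after 3 to 20 mm, as the pivot is set, and only 2 to 4 mm later meets the rigid stop: neither is measured. It takes 4 to 10 N; never load the post above 13 N (a pinch counts), so go by feel.
- terminal: Grey card terminal with screen and keys, 56 (x) x 130 (y) x 32 (z) mm, 0.25 to 0.5 kg. Origin under its middle, z up, y along it. Grip it from above across the 56 mm. With the jaw fully open, slide it 15 mm (9 to 22) along the bed towards the jaw, out from under the fixed lip, before lifting.
- tray: Dark low cleaning tray fixed to the counter, 200 (x) x 300 (y) mm outside, rim 20 mm high, walls 5 mm, floor 5 mm above the counter. Origin under its middle. The thermometer lies across its -y end, about 110 mm from the middle; the rest is free.
- thermometer: white handheld thermometer lying in the tray, 145 (x) x 36 x 30 mm; leave alone. Origin under its middle.
- calculator: desk calculator 70 x 112 x 18 mm; bystander.
- mouse: black computer mouse 105 x 60 x 34 mm; bystander.
- pump_bottle: clear pump bottle, 64 mm across, 172 mm tall; bystander.
- mug: white mug, 80 mm across, 95 mm tall; bystander.
- stapler: black stapler 130 x 34 x 42 mm; bystander.

How it is judged:
On the way, in this order (a step that is already met when the one before it is completed fails the run):
1. the pawl is held off and the jaw has backed fully away (value of joint jaw above 0.028 m), for 0.2 s.
2. the terminal is lifted out of the clamp (height (world z) of terminal above 0.06 m and value of joint jaw above 0.028 m), for 0.1 s.
At the end, for the whole second after the job is handed in: The jaw is still backed off by more than 28 mm; the terminal lies flat (tilt under 0.08 rad, underside within 4 mm of the tray floor), keys up, inside the tray (its middle within 70 mm in x and 120 mm in y of the tray's middle), released and at rest (value of joint jaw above 0.028 m and x of terminal in the frame of tray between -0.07 and 0.07 m and y of terminal in the frame of tray between -0.12 and 0.12 m and z of terminal in the frame of tray below 0.009 m and angle between terminal's own z axis and vertical below 0.08 rad and linear speed of terminal below 0.02 m/s); the robot touches nothing.
It fails at once if the pawl is loaded with more than 13 N by the robot (contact force between any of the fingers, the arm and pawl above 13 N).
It fails at once if the terminal is pried against the clamp with more than 35 N (contact force between terminal and clamp above 35 N).
It fails at once if the terminal is pulled out before the jaw is open (distance of terminal from where it was at the start of the episode above 0.02 m and value of joint jaw below 0.026 m).
It fails at once if the terminal is dropped or banged into the tray (over 40 N) (contact force between terminal and tray above 40 N).
It fails at once if a bystander is pushed more than 25 mm or tipped over (distance of any of calculator, mouse, pump_bottle, mug, stapler, thermometer from where it was at the start of the episode above 0.025 m or angle between any of thermometer, calculator, mouse, pump_bottle, mug, stapler's own z axis and vertical above 0.5 rad).
It also fails if it takes over 72 s, if anything falls off the work surface, if the arm or the gripper's body presses on something with over 40 N, if the wrist force passes 120 N, or if a joint passes its speed limit or range.

### The arm

A 6-joint arm with a two-finger parallel gripper is mounted at the origin on the work surface. World frame = base frame: x ahead of the robot, y to its left, z up, the work surface at z = 0. Lengths are in m, angles in rad, forces in N, time in s.
With the tool pointing down it reaches from about 0.35 to 0.875 m from the base axis. Payload 4.2 kg.
Tool frame: the origin (TCP) lies between the finger pads; the fingertips stand 22 mm ahead of it and the grasp point (between the pads) lies 3 mm ahead of it; z points along the fingers, y is the direction in which the jaws open and shut (so a half turn about z gives the same grasp; the last joint's range is limited). The gripper opens to 85 mm and grips with 20 to 120 N. Pads are 22 mm wide; open, the fingers measure 114 mm over their backs; the gripper's body (76 mm by 85 mm) begins 54 mm behind the grasp point. The pads swing forward as they close: fully open they stand 13 mm farther back than shut.
Start: joints at [1.366, 0.385, 0.008, 0, -1.194, -0.259], TCP at [0.28, 0.559, 0.253] pointing down, gripper open.
Joint ranges: [-3.14, 3.14], [-1.21, 2.06], [-1.07, 1.41], [-3.16, 2.05], [-2.99, -0.16], [-3.1, 3.1]. Speed limits (rad/s): [2.79, 2.79, 3.14, 3.14, 3.14, 3.14].

### API

Orientations are given as a unit quaternion [w, x, y, z].
In Python, from bench import monitor, get_image, env, spot_in, trace gives the robot as it stands.
- The arm moves only by the tool drive_tool, never from a script. Its argument "steps" is a list of rows, each an object with "rotation": the turn, a rotation vector about the tool's x, y, z in rad, a list of three; "xyz": the shift along the tool's x, y, z in mm, a list of three; "claw": the finger opening in mm, from 0 to 85.4. In form: [{"rotation": [rx, ry, rz], "xyz": [dx, dy, dz], "claw": claw}, ...]. A call has exactly 8 rows; each row is the pose to reach, as a shift and turn from the pose commanded when the call began, along the tool's axes at that moment; what a row does not reach only later rows make up. A row lasts 1/12 s, in which the tool goes at most 41.7 mm and 7.16 degrees, less where a joint would pass 70% of its speed; a pose out of reach is approached as far as the arm can. A call with a gripper value outside its range is refused whole. The fingers move at their own pace and stop on an object; "grip_force" is the grip in N (left out, the last holds). Time passes only in rows, so rows that repeat a pose let the fingers close, or fill a call up. It gives the time, the measured TCP pose, the force and the opening at its end, in the units of the state.
- monitor.read_state(): the state, without advancing time (a new reading comes with each control period).
- get_image(name): name is "scene" or "top" or "wrist"; returns a dict with "color" (420x560x3 uint8, red, green, blue), "fx", "fy", "cx", "cy" (pixels), "dist_coeffs" ([k1, k2, p1, p2, k3] as OpenCV has them; the pictures are not rectified), "R" (3x3) and "t" (3): a world point X has camera coordinates R X + t. Camera axes: x right, y down, z forward; pixel columns grow to the right and rows downward; lengths in m; the calibration is good to about 2 mm. A picture is of the moment at which its call begins. There is no depth.
- env.job_done(): hands the job in, once; it reports no verdict.
Trained networks look in the newest picture that a camera, given by its name, has taken for a name from the list of things; names that differ only in an ending like _2 or _b are one class to them, and where a whole thing is asked for, a point or a joint stands for the part that bears it (a point fixed in the world has none). Each returns a list of dicts, best first, with "p" (0 to 1); they miss things now and then, are a little off and sometimes report something else, mostly with a low value. They report only what shows in the picture. A call takes as long as a camera call.
- spot_in(camera, label): "box" ([left, top, right, bottom] in pixels, round what is visible of it).
- trace(camera, label): "mask" (420x560 bool, what is visible of it) and "box" ([left, top, right, bottom] in pixels, round what is visible of it).
The state is a dict: "clock": time; "joint_positions": joint angles; "qd": joint speeds; "tau": joint torques, N m; "eef_pos": TCP position; "eef_rot": TCP orientation; "force": force on the tool from outside, world axes, zero at the start; "wrist_torque": the same for the moment, N m; "finger_gap": opening from 0.0 (shut) to 1.0 (fully open).
Only numpy, scipy, OpenCV 4.12 (cv2) and the standard library are available. Lean on these libraries where they do the work, as an engineer would, in place of code of your own. Each camera call takes 0.05 s, during which the arm holds its last target.

## Working session

There is one attempt and no reset: what is moved stays moved. The work goes in short steps, Python scripts to look and compute and a tool call to move; the robot and the scene stay as the last step left them, time stands still between calls to the robot, and variables do not carry over. Pictures are saved under pics/ and viewed, and the job is handed in when it is done.

Besides the shell and the picture viewer there is one more tool, called after ">>>" by a JSON object that holds its "api" and its "payload", one argument or row to a line. drive_tool: Moves the arm, as the interface text tells. Its arguments: {"type":"object","properties":{"steps":{"type":"array"},"grip_force":{"type":"number"}},"required":["steps"]}

```bash
ls; mkdir -p pics
python3 - <<'E'
from bench import monitor,get_image,env,spot_in,trace
import cv2
s=monitor.read_state();print(s)
for n in ["scene","top","wrist"]:
    im=get_image(n);cv2.imwrite(f"pics/{n}0.png",im["color"][:,:,::-1])
    print(n,im["fx"],im["dist_coeffs"],im["R"],im["t"])
E
```

```text
pics
{'clock': 0.0, 'joint_positions': array([ 1.36564135e+00,  3.85569787e-01,  6.61664652e-03, -4.90407683e-04,
       -1.19396303e+00, -2.58600001e-01]), 'qd': array([ 0.00026639, -0.00179622, -0.00014934,  0.00172964,  0.00092197,
        0.00025166]), 'tau': array([ 4.99568318e-05, -3.92283297e+01,  1.88396269e+01,  4.18629751e+00,
       -4.63343487e-03, -7.27722362e-07]), 'eef_pos': array([0.27931344, 0.55852366, 0.25221121]), 'eef_rot': array([ 1.06563361e-03,  9.73215288e-01, -2.29893081e-01, -1.99501449e-04]), 'force': array([-0.73957486, -0.28188564, -0.85448795]), 'wrist_torque': array([0.01030931, 0.02162216, 0.04787462]), 'finger_gap': 1.0012406511694847}
scene 474.70556792230445 [0.01441039 0.         0.         0.         0.        ] [[ 0.68658176  0.72669091 -0.02293046]
 [ 0.37078949 -0.37710474 -0.84870912]
 [-0.62539638  0.57420583 -0.52836259]] [-0.42349298 -0.11496294  1.76317175]
top 485.5411594886536 [-0.05891081  0.          0.          0.          0.        ] [[ 0.01590136 -0.99977822 -0.01380758]
 [-0.98883614 -0.01367814 -0.14837787]
 [ 0.1481561   0.01601284 -0.98883434]] [0.06796013 0.57191956 1.50768463]
wrist 312.48053748014297 [-0.01493511  0.          0.          0.          0.        ] [[-0.44644501 -0.89480797  0.00235605]
 [-0.85131671  0.42555396  0.30686101]
 [-0.27558431  0.13499082 -0.95175142]] [ 0.62359495 -0.04063115  0.38078872]
```

View pics/scene0.png

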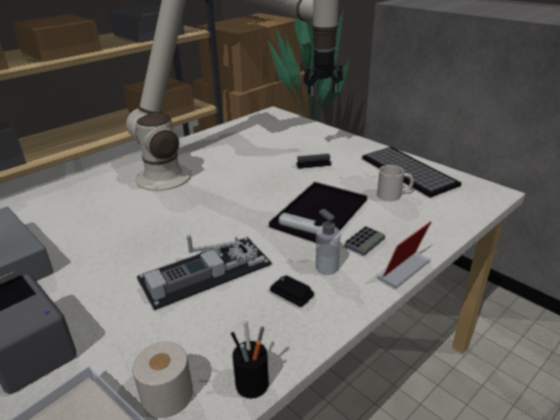

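View pics/top0.png

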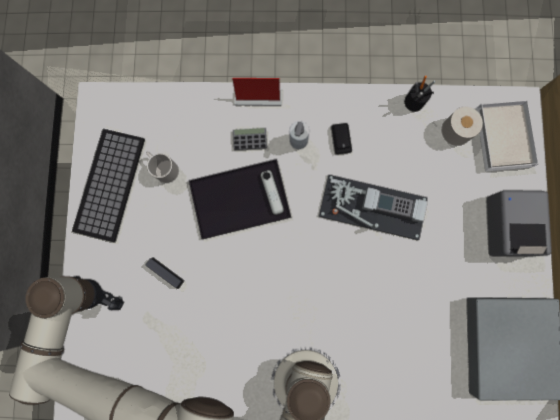

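View pics/wrist0.png

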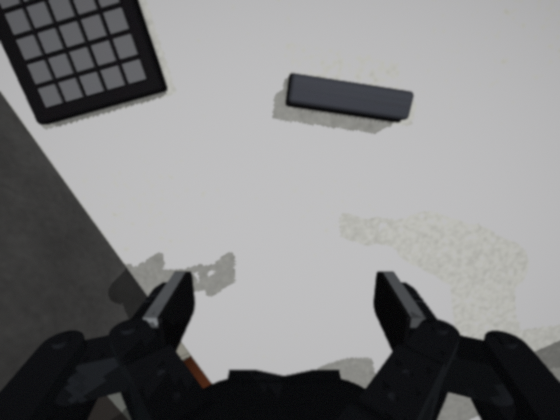

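```bash
cat > h.py <<'E'
from bench import monitor,get_image,env,spot_in,trace
import numpy as np,cv2
def K(im): return np.array([[im["fx"],0,im["cx"]],[0,im["fy"],im["cy"]],[0,0,1.]])
def proj(im,P):
    return cv2.projectPoints(np.asarray(P,float).reshape(-1,3),cv2.Rodrigues(np.array(im["R"]))[0],np.array(im["t"]),K(im),np.array(im["dist_coeffs"]))[0].reshape(-1,2)
def ray(im,uv,z):
    u=cv2.undistortPoints(np.asarray(uv,float).reshape(-1,1,2),K(im),np.array(im["dist_coeffs"])).reshape(-1,2)
    R=np.array(im["R"]);c=-R.T@np.array(im["t"])
    d=np.c_[u,np.ones(len(u))]@R
    return c+d*((z-c[2])/d[:,2])[:,None]
E
python3 - <<'E'
from h import *
im=get_image("top")
c=im["color"][165:250,300:440];cv2.imwrite("pics/topclamp.png",cv2.resize(c,None,fx=5.5,fy=5.5,interpolation=cv2.INTER_CUBIC)[:,:,::-1])
for l,z in [("clamp",.012),("fixed_lip",.054),("wheel_top",.054),("jaw_face",.0535),("pawl",.04),("pawl_post",.085),("terminal",.044),("tray",.02),("thermometer",.03),("calculator",.018),("mouse",.03),("pump_bottle",.17),("mug",.09),("stapler",.04)]:
    for r in trace("top",l)[:1]:
        m=r["mask"];cs,_=cv2.findContours(m.astype(np.uint8),cv2.RETR_EXTERNAL,cv2.CHAIN_APPROX_NONE)
        cc=max(cs,key=cv2.contourArea).reshape(-1,2)
        w=ray(im,cc,z)[:,:2]*1000
        q=cv2.minAreaRect(w.astype(np.float32))
        print(l,round(r["p"],2),np.round(r["box"]),"ctr",np.round(q[0]),"sz",np.round(q[1]),"ang",round(q[2],1))
im=get_image("scene")
c=im["color"][220:310,130:280];cv2.imwrite("pics/sceneclamp.png",cv2.resize(c,None,fx=5,fy=5,interpolation=cv2.INTER_CUBIC)[:,:,::-1])
for l in ["pawl_post","wheel_top","fixed_lip","jaw_face"]:
    print(l,spot_in("scene",l)[:2],spot_in("top",l)[:2])
E
```

```text
clamp 0.78 [321. 178. 426. 240.] ctr [ 558. -213.] sz [339. 148.] ang 77.1
fixed_lip 0.65 [320. 175. 429. 242.] ctr [ 553. -206.] sz [330. 144.] ang 78.0
wheel_top 0.55 [333. 180. 356. 204.] ctr [ 597. -111.] sz [67. 64.] ang 45.1
jaw_face 0.76 [332. 185. 379. 209.] ctr [ 582. -177.] sz [88. 71.] ang 78.1
pawl 0.61 [338. 203. 377. 226.] ctr [ 512. -176.] sz [92. 15.] ang 61.8
pawl_post 0.51 [335. 202. 376. 229.] ctr [ 521. -149.] sz [143.  20.] ang 60.9
terminal 0.82 [376. 198. 413. 219.] ctr [ 560. -278.] sz [117.  59.] ang 78.6
tray 0.7 [191. 158. 291. 237.] ctr [578. 223.] sz [207. 299.] ang 14.8
thermometer 0.56 [261. 170. 284. 215.] ctr [599. 120.] sz [149.  41.] ang 19.2
calculator 0.93 [231. 127. 267. 152.] ctr [779. 195.] sz [ 69. 109.] ang 4.3
mouse 0.74 [334. 123. 350. 156.] ctr [ 781. -107.] sz [100.  59.] ang 8.8
pump_bottle 0.88 [287. 123. 309. 150.] ctr [749.  35.] sz [81. 60.] ang 0.4
mug 0.69 [147. 156. 178. 186.] ctr [662. 462.] sz [ 87. 103.] ang 0.5
stapler 0.93 [142. 255. 179. 287.] ctr [335. 451.] sz [136.  35.] ang 56.1
pawl_post [{'box': [185.9, 229.9, 238.0, 250.9], 'p': 0.76}] [{'box': [288.7, 125.6, 310.4, 148.6], 'p': 0.74}, {'box': [334.2, 202.5, 377.3, 226.9], 'p': 0.6}]
wheel_top [{'box': [229.5, 243.5, 254.5, 260.3], 'p': 0.82}, {'box': [187.2, 230.9, 237.5, 254.7], 'p': 0.22}] [{'box': [333.5, 181.3, 350.6, 202.0], 'p': 0.65}]
fixed_lip [{'box': [137.3, 236.8, 267.9, 310.5], 'p': 0.96}] [{'box': [318.4, 170.7, 429.2, 241.9], 'p': 0.73}]
jaw_face [{'box': [187.6, 234.1, 238.4, 252.7], 'p': 0.69}, {'box': [201.8, 250.3, 257.7, 277.4], 'p': 0.58}] [{'box': [350.9, 189.0, 378.5, 210.1], 'p': 0.63}, {'box': [232.3, 127.5, 265.7, 152.1], 'p': 0.26}]
```

```bash
ls pics
```

```text
scene0.png
sceneclamp.png
top0.png
topclamp.png
wrist0.png
```

View pics/topclamp.png

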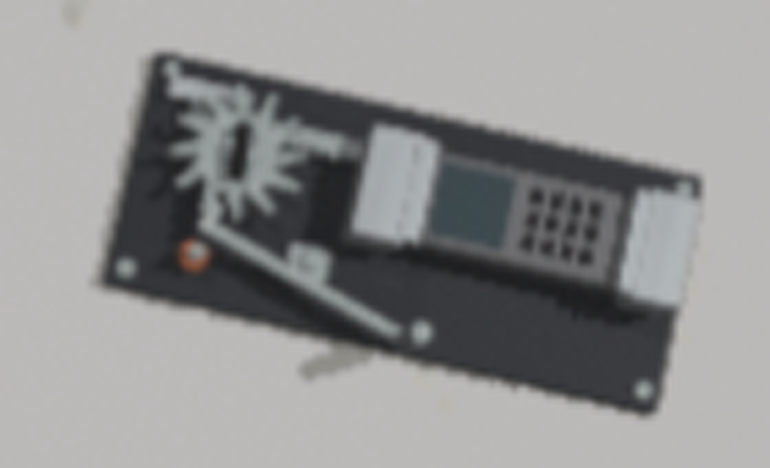

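View pics/sceneclamp.png

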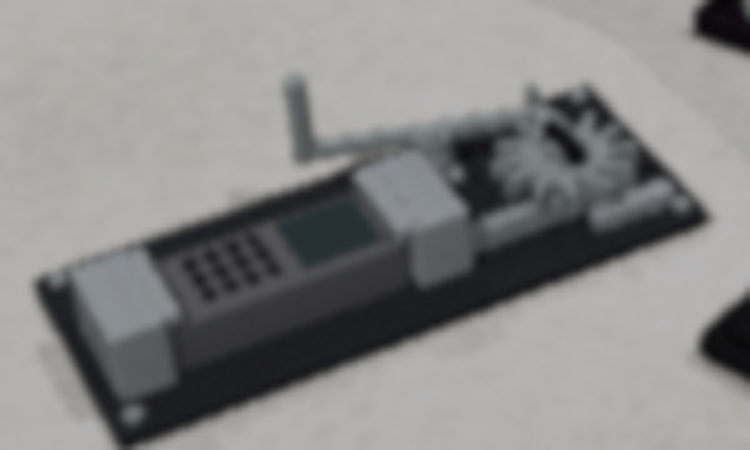

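Run:
```python
from h import *
im=get_image("top");sc=get_image("scene")
f=lambda a:np.array(a)/5.5+[300,165]-0.4
g=lambda a:np.array(a)/5+[130,220]-0.4
B=ray(im,f([(155,55),(700,180),(655,412),(100,285)]),.012)*1000
print(np.round(B),[np.linalg.norm(B[i]-B[(i+1)%4]) for i in range(4)],B.mean(0))
d=B[0]-B[1]+B[3]-B[2];yaw=np.degrees(np.arctan2(-d[0],d[1]));print("yaw of clamp y vs world y",yaw)
Bs=ray(sc,g([(590,88),(712,217),(125,448),(38,283)]),.012)*1000
print("scene",np.round(Bs),Bs.mean(0));d=Bs[0]-Bs[3]+Bs[1]-Bs[2];print(np.degrees(np.arctan2(-d[0],d[1])))
print("post top: top",ray(im,f([(421,331)]),.085)*1000,"scene",ray(sc,g([(294,80)]),.085)*1000,"base scene z40",ray(sc,g([(305,150)]),.04)*1000)
print("post base tail top z35",ray(im,f([(395,333)]),.04)*1000, "nose",ray(im,f([(205,225)]),.04)*1000,"piv",ray(im,f([(310,262)]),.04)*1000)
print("wheel",ray(im,f([(240,155)]),.054)*1000,ray(sc,g([(565,140)]),.054)*1000)
print("jaw lip edge mid",ray(im,f([(428,192)]),.054)*1000,"fixed lip",ray(im,f([(627,245)]),.054)*1000)
print(ray(sc,g([(440,205)]),.054)*1000,ray(sc,g([(165,275)]),.054)*1000)
# tray corners
c=im["color"][150:245,180:300];cv2.imwrite("pics/toptray.png",cv2.resize(c,None,fx=6,fy=6,interpolation=cv2.INTER_CUBIC)[:,:,::-1])
```

```text
[[ 662.  -66.   12.]
 [ 591. -390.   12.]
 [ 453. -359.   12.]
 [ 523.  -34.   12.]] [np.float64(331.6439685100874), np.float64(141.27431940499667), np.float64(333.36779695319234), np.float64(142.21890493527317)] [ 556.89565114 -212.08406148   12.        ]
yaw of clamp y vs world y -12.283100105116915
scene [[ 532.  -39.   12.]
 [ 672.  -70.   12.]
 [ 601. -394.   12.]
 [ 459. -361.   12.]] [ 566.1233968  -215.97053817   12.        ]
-12.527156107487805
post top: top [[ 491.0398682  -209.68188534   85.        ]] scene [[ 493.10244377 -210.97605077   85.        ]] base scene z40 [[ 496.1580138  -212.33055118   40.        ]]
post base tail top z35 [[ 494.20309472 -202.52290386   40.        ]] nose [[555.62165891 -92.81405342  40.        ]] piv [[ 534.82334066 -153.64725505   40.        ]]
wheel [[ 594.75222255 -111.7189599    54.        ]] [[ 606.1784567  -116.45890613   54.        ]]
jaw lip edge mid [[ 574.64318002 -220.09530144   54.        ]] fixed lip [[ 545.38876946 -334.48951226   54.        ]]
[[ 603.3483673  -199.24230828   54.        ]] [[ 550.05946472 -332.40490231   54.        ]]
```

View pics/toptray.png

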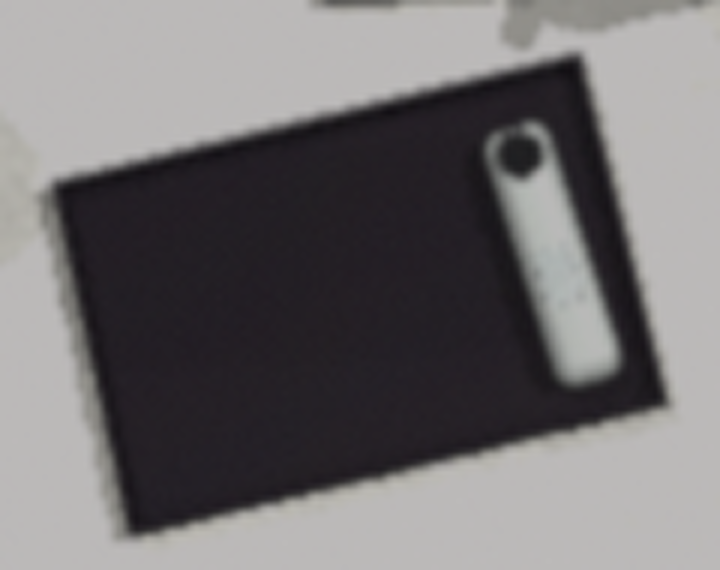

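```bash
cat >> h.py <<'E'
from scipy.spatial.transform import Rotation as Ro
def tool():
    s=monitor.read_state();q=s["eef_rot"];return s,np.array(s["eef_pos"])*1000,Ro.from_quat([q[1],q[2],q[3],q[0]])
def shift(target):
    s,p,R=tool();return np.round(R.inv().apply(np.array(target)-p),1)
E
python3 - <<'E'
from h import *
print(shift([461,-193,200]),tool()[2].as_matrix().round(3))
E
```

```text
[498.6 591.4  53.3] [[ 0.894 -0.447  0.   ]
 [-0.447 -0.894 -0.   ]
 [ 0.    -0.    -1.   ]]
```

>>> {"api": "drive_tool", "payload": {
  "steps": [
    {"rotation": [0,0,0],"xyz": [25,30,0],"claw": 0},
    {"rotation": [0,0,0],"xyz": [50,60,0],"claw": 0},
    {"rotation": [0,0,0],"xyz": [75,90,0],"claw": 0},
    {"rotation": [0,0,0],"xyz": [100,119,0],"claw": 0},
    {"rotation": [0,0,0],"xyz": [125,149,0],"claw": 0},
    {"rotation": [0,0,0],"xyz": [150,178,0],"claw": 0},
    {"rotation": [0,0,0],"xyz": [175,208,0],"claw": 0},
    {"rotation": [0,0,0],"xyz": [200,237,0],"claw": 0}
  ],
  "grip_force": 20
}}

```text
clock: 2.12
eef_pos: [0.3524, 0.2556, 0.2536]
eef_rot: [-0.0, 0.973, -0.23, 0.0]
force: [1.5, 0.4, 0.0]
finger_gap: 0.002
```

>>> {"api": "drive_tool", "payload": {
  "steps": [
    {"rotation": [0,0,0],"xyz": [25,30,0],"claw": 0},
    {"rotation": [0,0,0],"xyz": [50,60,0],"claw": 0},
    {"rotation": [0,0,0],"xyz": [75,90,0],"claw": 0},
    {"rotation": [0,0,0],"xyz": [100,119,0],"claw": 0},
    {"rotation": [0,0,0],"xyz": [125,149,0],"claw": 0},
    {"rotation": [0,0,0],"xyz": [150,178,0],"claw": 0},
    {"rotation": [0,0,0],"xyz": [175,208,0],"claw": 0},
    {"rotation": [0,0,0],"xyz": [200,237,0],"claw": 0}
  ]
}}

```text
clock: 2.78
eef_pos: [0.4252, -0.0459, 0.2539]
eef_rot: [-0.0, 0.973, -0.23, 0.001]
force: [0.0, 0.5, -0.2]
finger_gap: 0.005
```

Run:
```python
from h import *
s,p,R=tool();print(p,s["clock"],s["joint_positions"],s["force"])
print(shift([461,-193,200]),R.as_matrix().round(3))
```

```text
[425.23523625 -45.85715257 253.85364025] 2.7833 [ 2.75525696e-01  3.99554779e-02 -4.41984495e-01  5.72762952e-05
 -1.08742073e+00  8.31708565e-01] [ 0.02303251  0.5244612  -0.15319609]
[ 97.7 115.7  53.9] [[ 0.894 -0.447  0.001]
 [-0.447 -0.894  0.   ]
 [ 0.001 -0.001 -1.   ]]
```

>>> {"api": "drive_tool", "payload": {
  "steps": [
    {"rotation": [0,0,0],"xyz": [24,28,13],"claw": 0},
    {"rotation": [0,0,0],"xyz": [48,57,26],"claw": 0},
    {"rotation": [0,0,0],"xyz": [73,87,40],"claw": 0},
    {"rotation": [0,0,0],"xyz": [95,113,53],"claw": 0},
    {"rotation": [0,0,0],"xyz": [97,115,54],"claw": 0},
    {"rotation": [0,0,0],"xyz": [97,115,54],"claw": 0},
    {"rotation": [0,0,0],"xyz": [97,115,54],"claw": 0},
    {"rotation": [0,0,0],"xyz": [97,115,54],"claw": 0}
  ]
}}

```text
clock: 3.45
eef_pos: [0.4607, -0.1894, 0.2]
eef_rot: [-0.0, 0.973, -0.229, 0.001]
force: [0.5, -0.9, 0.4]
finger_gap: 0.0
```

Run:
```python
from h import *
s,p,R=tool();print(p,s["force"])
im=get_image("wrist");cv2.imwrite("pics/w1.png",im["color"][:,:,::-1])
print(spot_in("wrist","pawl_post")[:2],spot_in("wrist","wheel_top")[:1],spot_in("wrist","jaw_face")[:2])
im=get_image("top");cv2.imwrite("pics/t1.png",cv2.resize(im["color"][150:270,290:440],None,fx=5,fy=5,interpolation=cv2.INTER_CUBIC)[:,:,::-1])
```

```text
[ 460.72096536 -189.36497109  200.02386997] [ 0.50773638 -0.86429228  0.35751064]
[{'box': [137.8, 135.5, 298.2, 182.2], 'p': 0.82}, {'box': [0.4, 214.7, 29.6, 266.5], 'p': 0.59}] [{'box': [86.7, 49.6, 181.5, 149.5], 'p': 0.84}] [{'box': [96.1, 21.3, 266.9, 118.3], 'p': 0.62}]
```

View pics/w1.png

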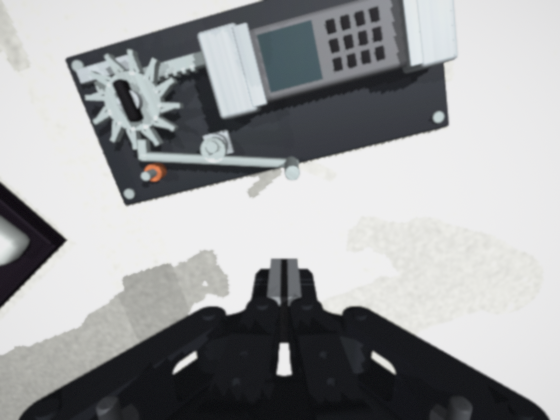

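View pics/t1.png

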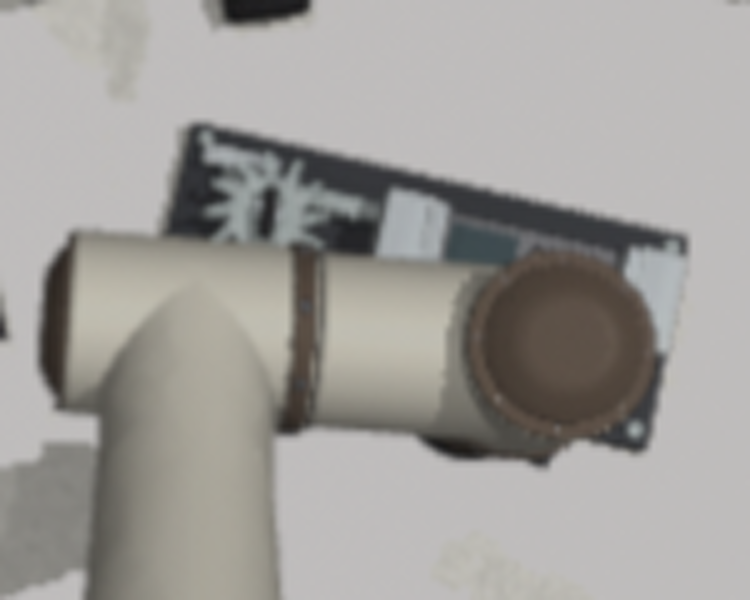

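Run:
```python
from h import *
im=get_image("wrist")
s,p,R=tool()
c=im["color"][40:215,60:460]
cv2.imwrite("pics/w1z.png",cv2.resize(im["color"][120:200,110:320],None,fx=3.8,fy=3.8,interpolation=cv2.INTER_CUBIC)[:,:,::-1])
for n,uv,z in [("post",(292,172),.085),("piv",(214,147),.04),("nose",(143,157),.04),("lipfix",(407,30),.054),("wheel",(128,100),.054),("jawlip",(255,65),.054)]:
    w=ray(im,[uv],z)[0]*1000
    print(n,w.round(1),"tool",R.inv().apply(w-p).round(1))
# clamp frame points projected check:
```

```text
post [ 488.9 -210.7   85. ] tool [ 34.6   6.5 114.9]
piv [ 532. -156.   40.] tool [ 48.6 -61.6 160. ]
nose [552.8 -94.5  40. ] tool [  39.9 -125.9  160. ]
lipfix [ 542.7 -334.9   54. ] tool [138.1  93.8 146. ]
wheel [ 595.4 -115.9   54. ] tool [  87.6 -125.8  146. ]
jawlip [ 572.3 -219.9   54. ] tool [113.2 -22.4 146. ]
```

View pics/w1z.png

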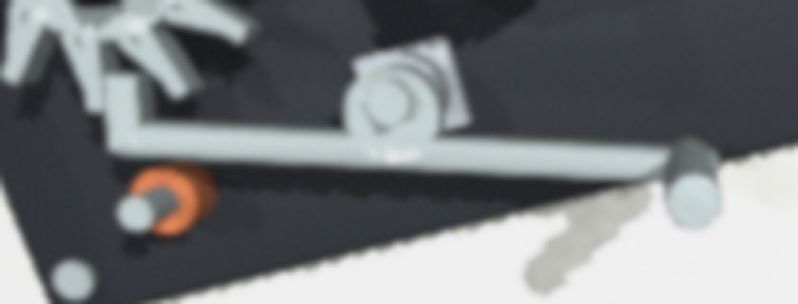

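>>> {"api": "drive_tool", "payload": {
  "steps": [
    {"rotation": [0,0,0],"xyz": [0,6,30],"claw": 0},
    {"rotation": [0,0,0],"xyz": [0,6,60],"claw": 0},
    {"rotation": [0,0,0],"xyz": [0,6,90],"claw": 0},
    {"rotation": [0,0,0],"xyz": [0,6,110],"claw": 0},
    {"rotation": [0,0,0],"xyz": [0,6,120],"claw": 0},
    {"rotation": [0,0,0],"xyz": [0,6,120],"claw": 0},
    {"rotation": [0,0,0],"xyz": [0,6,120],"claw": 0},
    {"rotation": [0,0,0],"xyz": [0,6,120],"claw": 0}
  ]
}}

```text
clock: 4.42
eef_pos: [0.4588, -0.1955, 0.0803]
eef_rot: [-0.0, 0.973, -0.229, 0.001]
force: [0.8, -1.7, 0.5]
finger_gap: 0.003
```

```bash
cat > look.py <<'E'
from h import *
import sys
s,p,R=tool();print(s["clock"],p.round(2),"F tool",R.inv().apply(s["force"]).round(2))
im=get_image("wrist");cv2.imwrite(f"pics/{sys.argv[1]}.png",im["color"][:,:,::-1])
E
python3 look.py w2; python3 -c "
from h import *
for i in range(4):
    s,p,R=tool();print(R.inv().apply(s['force']).round(2));get_image('top')"
```

```text
4.4167 [ 458.79 -195.47   80.3 ] F tool [ 1.5   1.17 -0.49]
[ 0.1   0.06 -0.05]
[-0.28 -0.72 -0.56]
[-0.3  -0.26  0.52]
[ 0.39 -0.23  1.15]
```

View pics/w2.png

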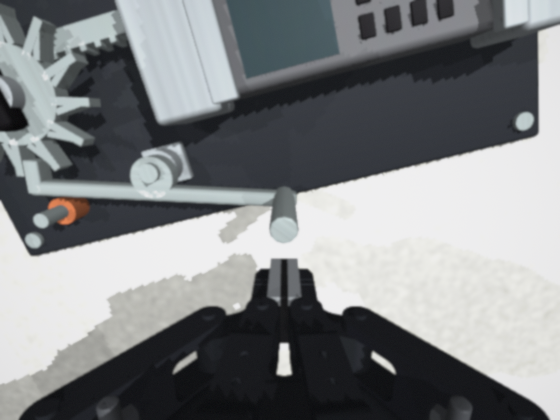

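>>> {"api": "drive_tool", "payload": {
  "steps": [
    {"rotation": [0,0,0],"xyz": [2,0,0],"claw": 0},
    {"rotation": [0,0,0],"xyz": [4,0,0],"claw": 0},
    {"rotation": [0,0,0],"xyz": [6,0,0],"claw": 0},
    {"rotation": [0,0,0],"xyz": [8,0,0],"claw": 0},
    {"rotation": [0,0,0],"xyz": [10,0,0],"claw": 0},
    {"rotation": [0,0,0],"xyz": [12,0,0],"claw": 0},
    {"rotation": [0,0,0],"xyz": [13,0,0],"claw": 0},
    {"rotation": [0,0,0],"xyz": [13,0,0],"claw": 0}
  ]
}}

```text
clock: 5.33
eef_pos: [0.4698, -0.2014, 0.0792]
eef_rot: [0.0, 0.973, -0.23, 0.0]
force: [0.1, 0.9, 0.0]
finger_gap: -0.0
```

```bash
python3 look.py w3
cat > f.py <<'E'
from h import *
F=[];
for i in range(3):
    s,p,R=tool();F.append(R.inv().apply(s['force']));im=get_image('wrist')
print(s["clock"],p.round(1),"F",np.mean(F,0).round(2),"x",np.array(F)[:,0].round(1))
import time;n=f"pics/w_{s['clock']:.1f}.png";cv2.imwrite(n,im["color"][:,:,::-1]);print(n)
E
python3 f.py
```

```text
5.3333 [ 469.77 -201.44   79.24] F tool [-0.33 -0.87 -0.  ]
5.4833 [ 469.4 -201.3   79.3] F [0.2  0.18 0.54] x [ 0.3  0.4 -0.1]
pics/w_5.5.png
```

View pics/w3.png

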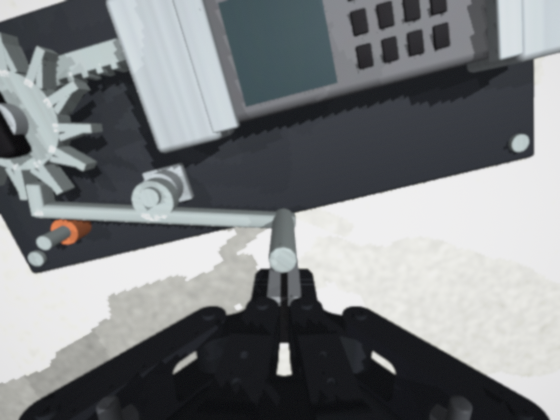

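>>> {"api": "drive_tool", "payload": {
  "steps": [
    {"rotation": [0,0,0],"xyz": [0.5,0,0],"claw": 0},
    {"rotation": [0,0,0],"xyz": [1,0,0],"claw": 0},
    {"rotation": [0,0,0],"xyz": [1.5,0,0],"claw": 0},
    {"rotation": [0,0,0],"xyz": [2,0,0],"claw": 0},
    {"rotation": [0,0,0],"xyz": [2.5,0,0],"claw": 0},
    {"rotation": [0,0,0],"xyz": [3,0,0],"claw": 0},
    {"rotation": [0,0,0],"xyz": [3,0,0],"claw": 0},
    {"rotation": [0,0,0],"xyz": [3,0,0],"claw": 0}
  ]
}}

```text
clock: 6.2
eef_pos: [0.4722, -0.2027, 0.0793]
eef_rot: [-0.0, 0.973, -0.23, -0.0]
force: [-0.6, 0.4, -0.1]
finger_gap: 0.002
```

```bash
python3 f.py
```

```text
6.3 [ 472.2 -202.7   79.3] F [0.   0.01 0.11] x [-0.7  0.4  0.3]
pics/w_6.3.png
```

>>> {"api": "drive_tool", "payload": {
  "steps": [
    {"rotation": [0,0,0],"xyz": [0.5,0,0],"claw": 0},
    {"rotation": [0,0,0],"xyz": [1,0,0],"claw": 0},
    {"rotation": [0,0,0],"xyz": [1.5,0,0],"claw": 0},
    {"rotation": [0,0,0],"xyz": [2,0,0],"claw": 0},
    {"rotation": [0,0,0],"xyz": [2,0,0],"claw": 0},
    {"rotation": [0,0,0],"xyz": [2,0,0],"claw": 0},
    {"rotation": [0,0,0],"xyz": [2,0,0],"claw": 0},
    {"rotation": [0,0,0],"xyz": [2,0,0],"claw": 0}
  ]
}}

```text
clock: 7.02
eef_pos: [0.474, -0.2036, 0.0793]
eef_rot: [-0.0, 0.973, -0.23, 0.0]
force: [0.1, -0.4, 0.3]
finger_gap: -0.0
```

```bash
python3 f.py
```

```text
7.1167 [ 474.  -203.6   79.3] F [0.08 0.13 0.16] x [ 0.2  0.  -0. ]
pics/w_7.1.png
```

View pics/w_7.1.png

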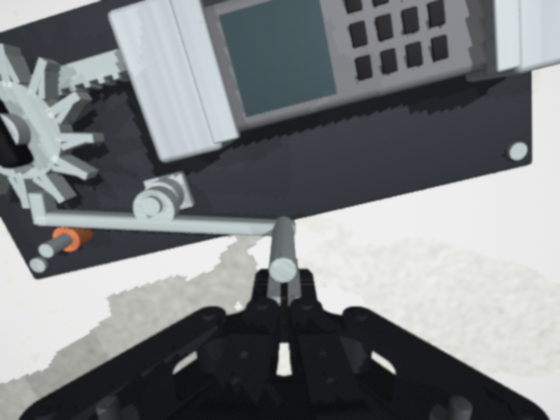

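Run:
```python
from h import *
s,p,R=tool();im=get_image("wrist")
w=ray(im,[(284,271)],.085)[0]*1000;print("post rel",R.inv().apply(w-p).round(1))
for x in (6,8,11): print(x,[proj(im,(p+R.apply([x,y,22]))/1000).round(0).tolist() for y in(-14,0,14)],proj(im,(p+R.apply([x,0,-5]))/1000).round(0).tolist())
```

```text
post rel [15.4  0.4 -5.7]
6 [[[255.0, 261.0]], [[283.0, 261.0]], [[311.0, 261.0]]] [[283.0, 290.0]]
8 [[[255.0, 258.0]], [[283.0, 258.0]], [[311.0, 258.0]]] [[283.0, 286.0]]
11 [[[255.0, 252.0]], [[283.0, 252.0]], [[311.0, 252.0]]] [[283.0, 280.0]]
```

>>> {"api": "drive_tool", "payload": {
  "steps": [
    {"rotation": [0,0,0],"xyz": [0.5,0,0],"claw": 0},
    {"rotation": [0,0,0],"xyz": [1,0,0],"claw": 0},
    {"rotation": [0,0,0],"xyz": [1.5,0,0],"claw": 0},
    {"rotation": [0,0,0],"xyz": [2,0,0],"claw": 0},
    {"rotation": [0,0,0],"xyz": [2,0,0],"claw": 0},
    {"rotation": [0,0,0],"xyz": [2,0,0],"claw": 0},
    {"rotation": [0,0,0],"xyz": [2,0,0],"claw": 0},
    {"rotation": [0,0,0],"xyz": [2,0,0],"claw": 0}
  ]
}}

```text
clock: 7.88
eef_pos: [0.4742, -0.2039, 0.079]
eef_rot: [-0.0, 0.973, -0.23, -0.002]
force: [-3.9, 3.7, 3.3]
finger_gap: -0.003
```

```bash
python3 f.py
```

```text
7.9833 [ 474.2 -204.    79. ] F [-5.33 -1.69 -3.26] x [-5.2 -5.5 -5.3]
pics/w_8.0.png
```

>>> {"api": "drive_tool", "payload": {
  "steps": [
    {"rotation": [0,0,0],"xyz": [0.3,0,0],"claw": 0},
    {"rotation": [0,0,0],"xyz": [0.6,0,0],"claw": 0},
    {"rotation": [0,0,0],"xyz": [1,0,0],"claw": 0},
    {"rotation": [0,0,0],"xyz": [1,0,0],"claw": 0},
    {"rotation": [0,0,0],"xyz": [1,0,0],"claw": 0},
    {"rotation": [0,0,0],"xyz": [1,0,0],"claw": 0},
    {"rotation": [0,0,0],"xyz": [1,0,0],"claw": 0},
    {"rotation": [0,0,0],"xyz": [1,0,0],"claw": 0}
  ]
}}

```text
clock: 8.7
eef_pos: [0.4746, -0.2043, 0.079]
eef_rot: [-0.0, 0.973, -0.23, -0.002]
force: [-4.4, 4.0, 3.9]
finger_gap: 0.0
```

```bash
python3 f.py
```

```text
8.8 [ 474.6 -204.4   79. ] F [-5.83 -1.62 -4.21] x [-5.8 -6.  -5.8]
pics/w_8.8.png
```

>>> {"api": "drive_tool", "payload": {
  "steps": [
    {"rotation": [0,0,0],"xyz": [0.3,0,0],"claw": 0},
    {"rotation": [0,0,0],"xyz": [0.6,0,0],"claw": 0},
    {"rotation": [0,0,0],"xyz": [1,0,0],"claw": 0},
    {"rotation": [0,0,0],"xyz": [1,0,0],"claw": 0},
    {"rotation": [0,0,0],"xyz": [1,0,0],"claw": 0},
    {"rotation": [0,0,0],"xyz": [1,0,0],"claw": 0},
    {"rotation": [0,0,0],"xyz": [1,0,0],"claw": 0},
    {"rotation": [0,0,0],"xyz": [1,0,0],"claw": 0}
  ]
}}

```text
clock: 9.52
eef_pos: [0.4752, -0.2049, 0.079]
eef_rot: [0.0, 0.973, -0.23, -0.003]
force: [-4.5, 3.9, 5.0]
finger_gap: 0.003
```

```bash
python3 f.py
```

```text
9.6167 [ 475.2 -204.9   79. ] F [-6.06 -0.81 -4.85] x [-5.8 -5.9 -6.4]
pics/w_9.6.png
```

>>> {"api": "drive_tool", "payload": {
  "steps": [
    {"rotation": [0,0,0],"xyz": [0,0,-0.5],"claw": 0},
    {"rotation": [0,0,0],"xyz": [0.3,0,-1],"claw": 0},
    {"rotation": [0,0,0],"xyz": [0.6,0,-1],"claw": 0},
    {"rotation": [0,0,0],"xyz": [1,0,-1],"claw": 0},
    {"rotation": [0,0,0],"xyz": [1,0,-1],"claw": 0},
    {"rotation": [0,0,0],"xyz": [1,0,-1],"claw": 0},
    {"rotation": [0,0,0],"xyz": [1,0,-1],"claw": 0},
    {"rotation": [0,0,0],"xyz": [1,0,-1],"claw": 0}
  ]
}}

```text
clock: 10.33
eef_pos: [0.4754, -0.205, 0.0791]
eef_rot: [-0.0, 0.973, -0.23, -0.004]
force: [-5.4, 4.0, 1.1]
finger_gap: 0.002
```

```bash
python3 f.py
```

```text
10.4333 [ 475.5 -205.    79.2] F [-6.46 -1.05 -1.34] x [-6.6 -6.4 -6.4]
pics/w_10.4.png
```

>>> {"api": "drive_tool", "payload": {
  "steps": [
    {"rotation": [0,0,0],"xyz": [0.4,0,0],"claw": 0},
    {"rotation": [0,0,0],"xyz": [0.8,0,0],"claw": 0},
    {"rotation": [0,0,0],"xyz": [1.2,0,-0.3],"claw": 0},
    {"rotation": [0,0,0],"xyz": [1.6,0,-0.3],"claw": 0},
    {"rotation": [0,0,0],"xyz": [1.8,0,-0.5],"claw": 0},
    {"rotation": [0,0,0],"xyz": [1.8,0,-0.5],"claw": 0},
    {"rotation": [0,0,0],"xyz": [1.8,0,-0.5],"claw": 0},
    {"rotation": [0,0,0],"xyz": [1.8,0,-0.5],"claw": 0}
  ]
}}

```text
clock: 11.15
eef_pos: [0.4763, -0.2058, 0.0792]
eef_rot: [-0.0, 0.973, -0.231, -0.004]
force: [-5.3, 4.4, -0.5]
finger_gap: 0.004
```

```bash
python3 f.py
```

```text
11.25 [ 476.3 -205.8   79.2] F [-6.41 -1.21  0.34] x [-6.7 -6.4 -6.1]
pics/w_11.2.png
```

View pics/w_11.2.png

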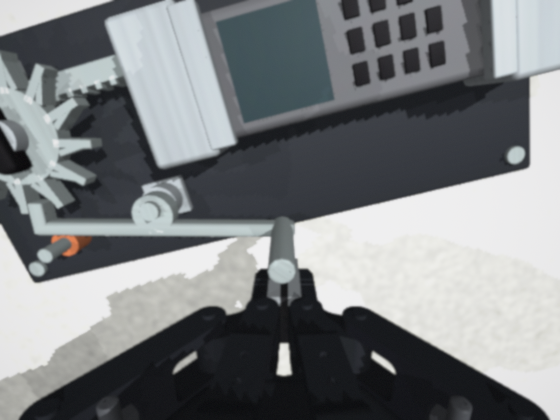

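>>> {"api": "drive_tool", "payload": {
  "steps": [
    {"rotation": [0,0,0],"xyz": [0.4,0,0],"claw": 0},
    {"rotation": [0,0,0],"xyz": [0.8,0,0],"claw": 0},
    {"rotation": [0,0,0],"xyz": [1.2,0,0],"claw": 0},
    {"rotation": [0,0,0],"xyz": [1.6,0,0],"claw": 0},
    {"rotation": [0,0,0],"xyz": [1.8,0,0],"claw": 0},
    {"rotation": [0,0,0],"xyz": [1.8,0,0],"claw": 0},
    {"rotation": [0,0,0],"xyz": [1.8,0,0],"claw": 0},
    {"rotation": [0,0,0],"xyz": [1.8,0,0],"claw": 0}
  ]
}}

```text
clock: 11.97
eef_pos: [0.4775, -0.2068, 0.0792]
eef_rot: [0.0, 0.973, -0.231, -0.005]
force: [-6.0, 3.1, -0.1]
finger_gap: -0.001
```

```bash
python3 f.py
```

```text
12.0667 [ 477.5 -206.8   79.2] F [-6.65 -0.12 -0.49] x [-6.8 -6.4 -6.8]
pics/w_12.1.png
```

>>> {"api": "drive_tool", "payload": {
  "steps": [
    {"rotation": [0,0,0],"xyz": [0.4,0,0],"claw": 0},
    {"rotation": [0,0,0],"xyz": [0.8,0,0],"claw": 0},
    {"rotation": [0,0,0],"xyz": [1.2,0,0],"claw": 0},
    {"rotation": [0,0,0],"xyz": [1.6,0,0],"claw": 0},
    {"rotation": [0,0,0],"xyz": [1.8,0,0],"claw": 0},
    {"rotation": [0,0,0],"xyz": [1.8,0,0],"claw": 0},
    {"rotation": [0,0,0],"xyz": [1.8,0,0],"claw": 0},
    {"rotation": [0,0,0],"xyz": [1.8,0,0],"claw": 0}
  ]
}}

```text
clock: 12.78
eef_pos: [0.4788, -0.2077, 0.0792]
eef_rot: [0.0, 0.973, -0.231, -0.005]
force: [-6.5, 1.8, 1.6]
finger_gap: 0.003
```

```bash
python3 f.py; cp pics/w_12.9.png pics/cur.png
```

```text
12.8833 [ 478.8 -207.8   79.2] F [-7.01  1.07 -0.83] x [-6.6 -6.8 -7.6]
pics/w_12.9.png
```

View pics/cur.png

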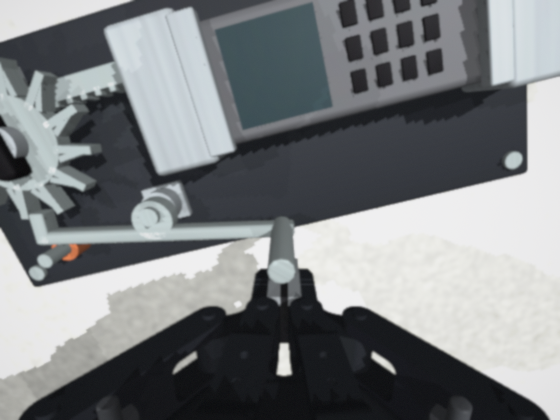

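>>> {"api": "drive_tool", "payload": {
  "steps": [
    {"rotation": [0,0,0],"xyz": [0.3,0,0],"claw": 0},
    {"rotation": [0,0,0],"xyz": [0.6,0,0],"claw": 0},
    {"rotation": [0,0,0],"xyz": [0.9,0,0],"claw": 0},
    {"rotation": [0,0,0],"xyz": [1.2,0,0],"claw": 0},
    {"rotation": [0,0,0],"xyz": [1.2,0,0],"claw": 0},
    {"rotation": [0,0,0],"xyz": [1.2,0,0],"claw": 0},
    {"rotation": [0,0,0],"xyz": [1.2,0,0],"claw": 0},
    {"rotation": [0,0,0],"xyz": [1.2,0,0],"claw": 0}
  ]
}}

```text
clock: 13.6
eef_pos: [0.4797, -0.2084, 0.0792]
eef_rot: [0.0, 0.973, -0.231, -0.005]
force: [-6.7, 0.4, 1.2]
finger_gap: 0.001
```

```bash
python3 f.py; cp pics/w_13.7.png pics/cur2.png
python3 - <<'E'
import cv2,numpy as np
a=cv2.imread("pics/cur.png")[150:300,0:300];b=cv2.imread("pics/cur2.png")[150:300,0:300]
cv2.imwrite("pics/cmp1.png",cv2.resize(np.vstack([a,b]),None,fx=2,fy=2,interpolation=cv2.INTER_CUBIC))
E
```

```text
13.7 [ 479.7 -208.4   79.2] F [-7.28  2.52 -1.15] x [-6.2 -7.4 -8.2]
pics/w_13.7.png
```

View pics/cmp1.png

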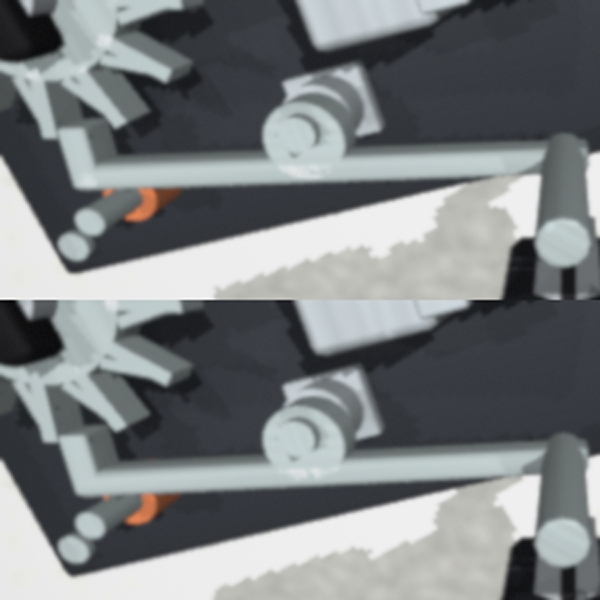

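>>> {"api": "drive_tool", "payload": {
  "steps": [
    {"rotation": [0,0,0],"xyz": [0.3,0.5,0],"claw": 0},
    {"rotation": [0,0,0],"xyz": [0.6,1,0],"claw": 0},
    {"rotation": [0,0,0],"xyz": [0.9,1,-0.3],"claw": 0},
    {"rotation": [0,0,0],"xyz": [1.2,1,-0.3],"claw": 0},
    {"rotation": [0,0,0],"xyz": [1.2,1,-0.3],"claw": 0},
    {"rotation": [0,0,0],"xyz": [1.2,1,-0.3],"claw": 0},
    {"rotation": [0,0,0],"xyz": [1.2,1,-0.3],"claw": 0},
    {"rotation": [0,0,0],"xyz": [1.2,1,-0.3],"claw": 0}
  ]
}}

```text
clock: 14.42
eef_pos: [0.4823, -0.21, 0.0798]
eef_rot: [0.0, 0.973, -0.23, -0.003]
force: [-5.3, -0.7, -3.5]
finger_gap: -0.001
```

```bash
python3 f.py; cp pics/w_14.5.png pics/cur3.png
python3 - <<'E'
import cv2,numpy as np
a=cv2.imread("pics/cur2.png")[0:300,0:300];b=cv2.imread("pics/cur3.png")[0:300,0:300]
cv2.imwrite("pics/cmp2.png",cv2.resize(np.hstack([a,b]),None,fx=1.33,fy=1.33,interpolation=cv2.INTER_CUBIC))
E
```

```text
14.5167 [ 482.3 -210.    79.8] F [-4.62  1.93  3.22] x [-4.4 -4.2 -5.2]
pics/w_14.5.png
```

View pics/cmp2.png

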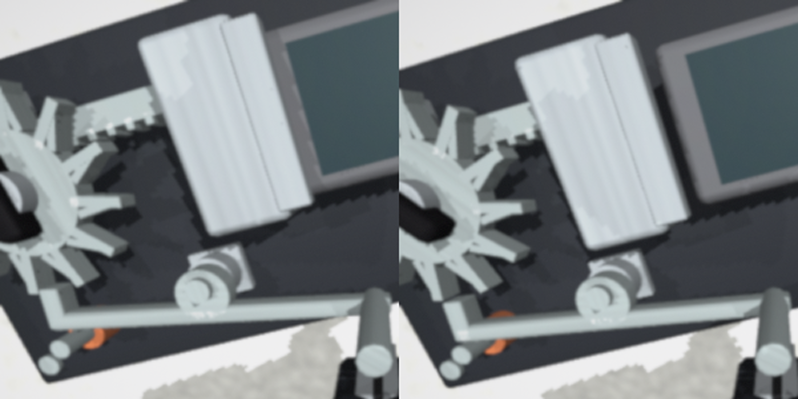

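>>> {"api": "drive_tool", "payload": {
  "steps": [
    {"rotation": [0,0,0],"xyz": [0,0,0.3],"claw": 0},
    {"rotation": [0,0,0],"xyz": [0,0,0.3],"claw": 0},
    {"rotation": [0,0,0],"xyz": [0,0,0.3],"claw": 0},
    {"rotation": [0,0,0],"xyz": [0,0,0.3],"claw": 0},
    {"rotation": [0,0,0],"xyz": [0,0,0.3],"claw": 0},
    {"rotation": [0,0,0],"xyz": [0,0,0.3],"claw": 0},
    {"rotation": [0,0,0],"xyz": [0,0,0.3],"claw": 0},
    {"rotation": [0,0,0],"xyz": [0,0,0.3],"claw": 0}
  ]
}}

```text
clock: 15.23
eef_pos: [0.4823, -0.21, 0.0797]
eef_rot: [0.0, 0.973, -0.23, -0.003]
force: [-6.0, 1.6, -1.8]
finger_gap: -0.002
```

```bash
python3 f.py
```

```text
15.3333 [ 482.3 -210.    79.7] F [-6.01  2.06  1.84] x [-6.1 -6.7 -5.3]
pics/w_15.3.png
```

>>> {"api": "drive_tool", "payload": {
  "steps": [
    {"rotation": [0,0,0],"xyz": [0,0,0],"claw": 0},
    {"rotation": [0,0,0],"xyz": [0,0,0],"claw": 0},
    {"rotation": [0,0,0],"xyz": [0,0,0],"claw": 0},
    {"rotation": [0,0,0],"xyz": [0,0,0],"claw": 0},
    {"rotation": [0,0,0],"xyz": [0,0,0],"claw": 0},
    {"rotation": [0,0,0],"xyz": [0,0,0],"claw": 0},
    {"rotation": [0,0,0],"xyz": [0,0,0],"claw": 0},
    {"rotation": [0,0,0],"xyz": [0,0,0],"claw": 0}
  ]
}}

```text
clock: 16.05
eef_pos: [0.4823, -0.21, 0.0797]
eef_rot: [0.0, 0.973, -0.23, -0.003]
force: [-6.9, 1.6, -1.6]
finger_gap: 0.002
```

>>> {"api": "drive_tool", "payload": {
  "steps": [
    {"rotation": [0,0,0],"xyz": [0,0,0],"claw": 0},
    {"rotation": [0,0,0],"xyz": [0,0,0],"claw": 0},
    {"rotation": [0,0,0],"xyz": [0,0,0],"claw": 0},
    {"rotation": [0,0,0],"xyz": [0,0,0],"claw": 0},
    {"rotation": [0,0,0],"xyz": [0,0,0],"claw": 0},
    {"rotation": [0,0,0],"xyz": [0,0,0],"claw": 0},
    {"rotation": [0,0,0],"xyz": [0,0,0],"claw": 0},
    {"rotation": [0,0,0],"xyz": [0,0,0],"claw": 0}
  ]
}}

```text
clock: 16.72
eef_pos: [0.4823, -0.21, 0.0797]
eef_rot: [0.0, 0.973, -0.23, -0.003]
force: [-5.7, 1.4, -3.3]
finger_gap: -0.001
```

>>> {"api": "drive_tool", "payload": {
  "steps": [
    {"rotation": [0,0,0],"xyz": [0,0,0],"claw": 0},
    {"rotation": [0,0,0],"xyz": [0,0,0],"claw": 0},
    {"rotation": [0,0,0],"xyz": [0,0,0],"claw": 0},
    {"rotation": [0,0,0],"xyz": [0,0,0],"claw": 0},
    {"rotation": [0,0,0],"xyz": [0,0,0],"claw": 0},
    {"rotation": [0,0,0],"xyz": [0,0,0],"claw": 0},
    {"rotation": [0,0,0],"xyz": [0,0,0],"claw": 0},
    {"rotation": [0,0,0],"xyz": [0,0,0],"claw": 0}
  ]
}}

```text
clock: 17.38
eef_pos: [0.4823, -0.21, 0.0797]
eef_rot: [0.0, 0.973, -0.23, -0.003]
force: [-5.5, 1.3, -1.7]
finger_gap: 0.002
```

```bash
python3 f.py; cp $(ls -t pics/w_*.png|head -1) pics/cur4.png
python3 - <<'E'
from h import *
im=get_image("wrist")
# jaw lip edge mid in fit clamp frame
o=np.array([570,-224]);a=np.radians(-12.4);ex=np.array([np.cos(a),np.sin(a)]);ey=np.array([-np.sin(a),np.cos(a)])
for j in (0,10,20,30):
    pts=[np.r_[o+x*ex+(2.5+j)*ey,54]/1000 for x in(-33,33)]
    print(j,proj(im,pts).round(0).tolist())
E
```

```text
17.4833 [ 482.4 -210.    79.7] F [-6.28  2.08  1.66] x [-5.5 -6.4 -7. ]
pics/w_17.5.png
0 [[238.0, 169.0], [192.0, 14.0]]
10 [[218.0, 174.0], [169.0, 21.0]]
20 [[198.0, 180.0], [146.0, 28.0]]
30 [[178.0, 185.0], [124.0, 35.0]]
```

View pics/cur4.png

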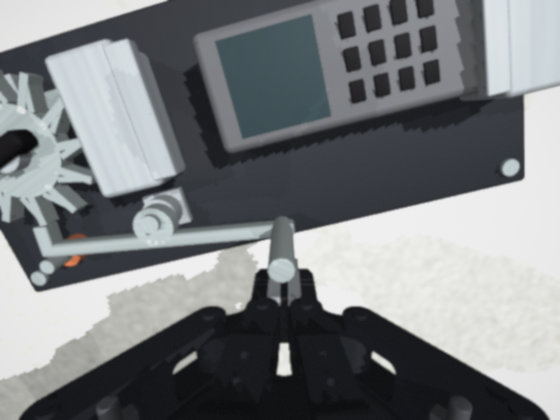

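>>> {"api": "drive_tool", "payload": {
  "steps": [
    {"rotation": [0,0,0],"xyz": [0,0,0],"claw": 0},
    {"rotation": [0,0,0],"xyz": [0,0,0],"claw": 0},
    {"rotation": [0,0,0],"xyz": [0,0,0],"claw": 0},
    {"rotation": [0,0,0],"xyz": [0,0,0],"claw": 0},
    {"rotation": [0,0,0],"xyz": [0,0,0],"claw": 0},
    {"rotation": [0,0,0],"xyz": [0,0,0],"claw": 0},
    {"rotation": [0,0,0],"xyz": [0,0,0],"claw": 0},
    {"rotation": [0,0,0],"xyz": [0,0,0],"claw": 0}
  ]
}}

```text
clock: 18.25
eef_pos: [0.4823, -0.21, 0.0797]
eef_rot: [0.0, 0.973, -0.23, -0.003]
force: [-5.9, 0.8, -1.7]
finger_gap: -0.002
```

```bash
python3 f.py; cp $(ls -t pics/w_*.png|head -1) pics/cur5.png
python3 - <<'E'
import cv2,numpy as np
a=cv2.imread("pics/cur4.png");b=cv2.imread("pics/cur5.png")
print(np.abs(a.astype(int)-b)[20:220,30:220].mean(),np.abs(a.astype(int)-b)[20:220,320:].mean())
E
```

```text
18.35 [ 482.3 -210.    79.7] F [-5.86  1.52  1.27] x [-5.6 -6.  -6. ]
pics/w_18.4.png
0.5794298245614035 0.5123958333333334
```

View pics/cur5.png

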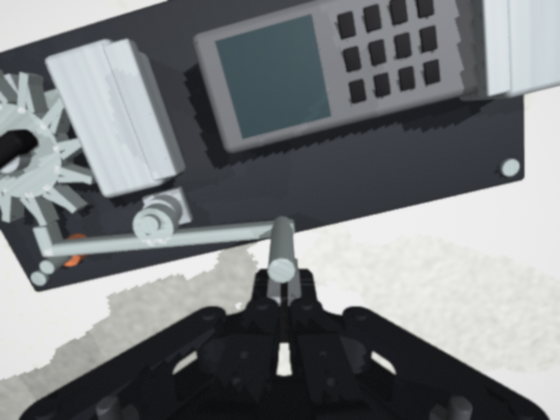

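Run:
```python
import cv2,numpy as np
a=cv2.imread("pics/w_12.9.png")[0:270,0:300];b=cv2.imread("pics/cur5.png")[0:270,0:300]
cv2.imwrite("pics/cmp3.png",cv2.resize(np.hstack([a,b])[:, :600],None,fx=1.33,fy=1.33,interpolation=cv2.INTER_CUBIC))
cv2.imwrite("pics/z5.png",cv2.resize(b[:,0:250],None,fx=2.2,fy=2.2,interpolation=cv2.INTER_CUBIC))
cv2.imwrite("pics/z12.png",cv2.resize(a[:,50:300],None,fx=2.2,fy=2.2,interpolation=cv2.INTER_CUBIC))
```

```text
(no output)
```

View pics/z5.png

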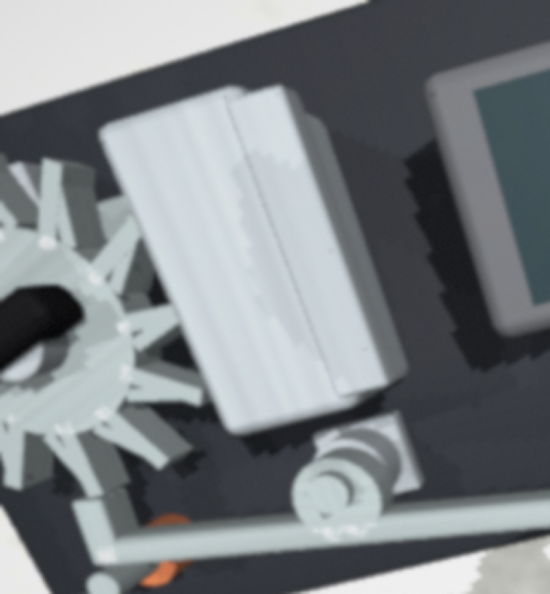

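View pics/z12.png

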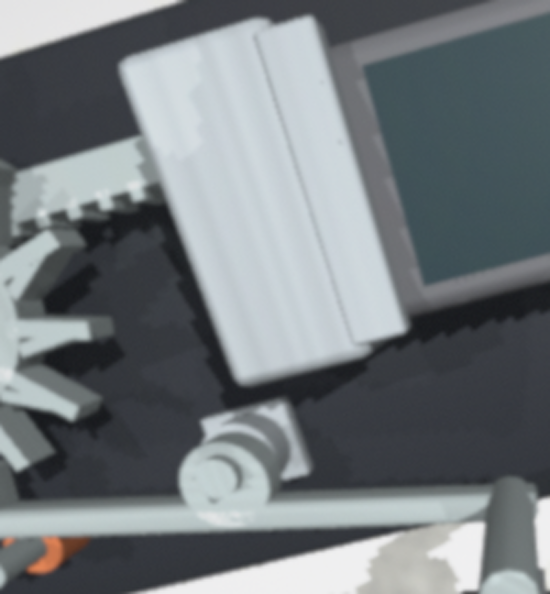

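Run:
```python
from h import *
im=get_image("wrist")
s,p,R=tool()
now=ray(im,[(178,174),(131,40)],.054)*1000
d=np.array([478.8,-207.8,79.2])-p
im2=dict(im);im2["t"]=np.array(im["t"])-np.array(im["R"])@(d/1000)
old=ray(im2,[(234,151),(193,8)],.054)*1000
ey=np.array([.215,.977])
print(now,old,(now-old)[:,:2]@ey)
```

```text
[[ 549.17034509 -187.83706178   54.        ]
 [ 606.30604183 -200.81336771   54.        ]] [[ 543.1394362  -214.75967548   54.        ]
 [ 600.84469384 -228.0512531    54.        ]] [27.600039   27.78560385]
```

>>> {"api": "drive_tool", "payload": {
  "steps": [
    {"rotation": [0,0,0],"xyz": [-2,0,0],"claw": 0},
    {"rotation": [0,0,0],"xyz": [-5,0,0],"claw": 0},
    {"rotation": [0,0,0],"xyz": [-9,0,0],"claw": 0},
    {"rotation": [0,0,0],"xyz": [-14,0,0],"claw": 0},
    {"rotation": [0,0,0],"xyz": [-20,0,0],"claw": 0},
    {"rotation": [0,0,0],"xyz": [-27,0,-10],"claw": 0},
    {"rotation": [0,0,0],"xyz": [-32,0,-40],"claw": 0},
    {"rotation": [0,0,0],"xyz": [-32,0,-80],"claw": 0}
  ]
}}

```text
clock: 19.12
eef_pos: [0.4532, -0.195, 0.1599]
eef_rot: [0.0, 0.973, -0.23, -0.004]
force: [1.5, -0.0, 0.8]
finger_gap: -0.0
```

```bash
python3 f.py; cp $(ls -t pics/w_*.png|head -1) pics/cur6.png
python3 - <<'E'
from h import *
im=get_image("wrist")
for l in ["terminal","jaw_face"]:
  for r in trace("wrist",l)[:1]:
    cs,_=cv2.findContours(r["mask"].astype(np.uint8),cv2.RETR_EXTERNAL,cv2.CHAIN_APPROX_NONE)
    w=ray(im,max(cs,key=cv2.contourArea).reshape(-1,2),.044)[:,:2]*1000
    print(l,r["p"],r["box"],cv2.minAreaRect(w.astype(np.float32)))
# tray
t=get_image("top")
C=np.array([(55,185),(580,58),(666,405),(128,535)])/6.+[180,150]-.4
W=ray(t,C,.02)*1000;print(W.round(),W.mean(0).round(1));d=W[0]-W[1]+W[3]-W[2];print("tray yaw",np.degrees(np.arctan2(-d[0],d[1])))
E
```

```text
19.2167 [ 460.3 -196.5  167.9] F [ 1.65 -0.57 -2.53] x [1.4 3.3 0.2]
pics/w_19.2.png
terminal 0.55 [228.3, 1.0, 415.5, 107.0] ((559.1994018554688, -276.02294921875), (124.22464752197266, 57.11579895019531), 77.33956909179688)
jaw_face 0.77 [31.5, 23.2, 218.2, 132.5] ((585.435791015625, -166.33291625976562), (56.09649658203125, 69.96678924560547), 77.85391998291016)
[[635. 390.  20.]
 [709. 104.  20.]
 [519.  54.  20.]
 [444. 342.  20.]] [576.6 222.6  20. ]
tray yaw 14.551887535112414
```

View pics/cur6.png

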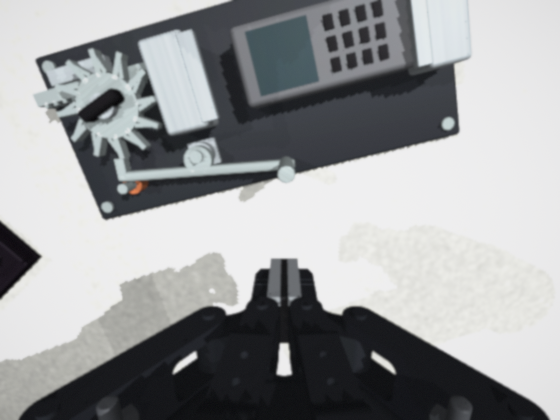

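```bash
python3 -c "
from h import *
print(tool()[1],shift([558,-279,168]))"
```

```text
[ 455.55225171 -195.64345019  160.15705035] [128.9  28.7  -8. ]
```

>>> {"api": "drive_tool", "payload": {
  "steps": [
    {"rotation": [0,0,0.12],"xyz": [16,4,-10],"claw": 85},
    {"rotation": [0,0,0.24],"xyz": [32,7,-10],"claw": 85},
    {"rotation": [0,0,0.36],"xyz": [48,11,-10],"claw": 85},
    {"rotation": [0,0,0.48],"xyz": [65,14,-10],"claw": 85},
    {"rotation": [0,0,0.6],"xyz": [81,18,-10],"claw": 85},
    {"rotation": [0,0,0.72],"xyz": [97,21,-10],"claw": 85},
    {"rotation": [0,0,0.84],"xyz": [113,25,-10],"claw": 85},
    {"rotation": [0,0,0.96],"xyz": [129,29,-10],"claw": 85}
  ]
}}

```text
clock: 20.13
eef_pos: [0.5587, -0.2799, 0.169]
eef_rot: [0.001, 0.755, -0.656, -0.001]
force: [-0.6, 0.6, -0.4]
finger_gap: 0.994
```

>>> {"api": "drive_tool", "payload": {
  "steps": [
    {"rotation": [0,0,0.12],"xyz": [0,0,0],"claw": 85},
    {"rotation": [0,0,0.24],"xyz": [0,0,0],"claw": 85},
    {"rotation": [0,0,0.36],"xyz": [0,0,0],"claw": 85},
    {"rotation": [0,0,0.363],"xyz": [0,0,0],"claw": 85},
    {"rotation": [0,0,0.363],"xyz": [0,0,0],"claw": 85},
    {"rotation": [0,0,0.363],"xyz": [0,0,0],"claw": 85},
    {"rotation": [0,0,0.363],"xyz": [0,0,0],"claw": 85},
    {"rotation": [0,0,0.363],"xyz": [0,0,0],"claw": 85}
  ]
}}

```text
clock: 20.8
eef_pos: [0.5587, -0.2794, 0.1707]
eef_rot: [-0.0, -0.627, 0.779, 0.0]
force: [0.2, -0.9, 0.5]
finger_gap: 0.994
```

```bash
python3 look.py w7
python3 - <<'E'
from h import *
s,p,R=tool();x=R.as_matrix()[:,0];print(np.degrees(np.arctan2(x[1],x[0])),s["joint_positions"].round(2),shift([558,-279,40]))
im=get_image("wrist")
for r in trace("wrist","terminal")[:1]:
    cs,_=cv2.findContours(r["mask"].astype(np.uint8),cv2.RETR_EXTERNAL,cv2.CHAIN_APPROX_NONE)
    w=ray(im,max(cs,key=cv2.contourArea).reshape(-1,2),.044)[:,:2]*1000
    print(r["p"],r["box"],cv2.minAreaRect(w.astype(np.float32)))
E
```

```text
20.8 [ 558.7  -279.43  170.66] F tool [ 0.83 -0.34 -0.48]
-102.32483109523878 [-0.21  0.45 -0.11 -0.   -1.01 -0.01] [ -0.3   0.8 130.8]
0.85 [245.5, 143.5, 319.9, 283.6] ((559.94384765625, -275.068603515625), (120.54901123046875, 55.94099807739258), 77.33570861816406)
```

View pics/w7.png

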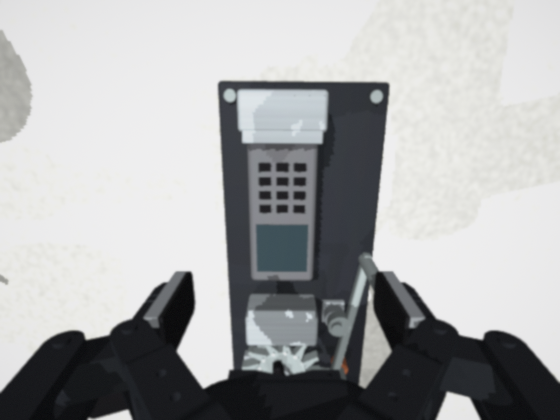

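>>> {"api": "drive_tool", "payload": {
  "steps": [
    {"rotation": [0,0,0],"xyz": [0,0,30],"claw": 85},
    {"rotation": [0,0,0],"xyz": [0,0,60],"claw": 85},
    {"rotation": [0,0,0],"xyz": [0,0,85],"claw": 85},
    {"rotation": [0,0,0],"xyz": [0,0,105],"claw": 85},
    {"rotation": [0,0,0],"xyz": [0,0,118],"claw": 85},
    {"rotation": [0,0,0],"xyz": [0,0,126],"claw": 85},
    {"rotation": [0,0,0],"xyz": [0,0,130],"claw": 85},
    {"rotation": [0,0,0],"xyz": [0,0,130],"claw": 85}
  ]
}}

```text
clock: 21.62
eef_pos: [0.5586, -0.2795, 0.0403]
eef_rot: [-0.0, -0.627, 0.779, 0.0]
force: [0.1, 0.1, -0.1]
finger_gap: 0.994
```

```bash
python3 look.py w8
```

```text
21.6167 [ 558.65 -279.5    40.34] F tool [-0.16 -0.05  0.11]
```

View pics/w8.png

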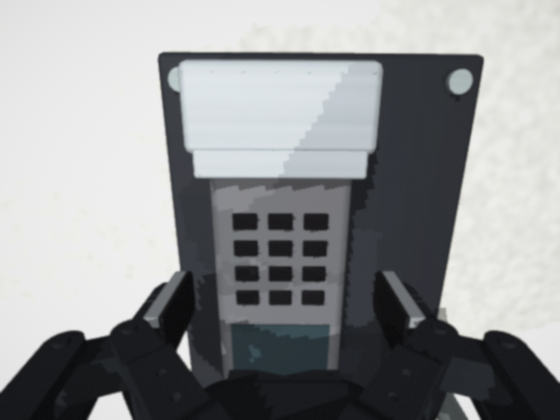

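>>> {"api": "drive_tool", "payload": {
  "steps": [
    {"rotation": [0,0,0],"xyz": [0,0,0],"claw": 65},
    {"rotation": [0,0,0],"xyz": [0,0,0],"claw": 60},
    {"rotation": [0,0,0],"xyz": [0,0,0],"claw": 56},
    {"rotation": [0,0,0],"xyz": [0,0,0],"claw": 50},
    {"rotation": [0,0,0],"xyz": [0,0,0],"claw": 45},
    {"rotation": [0,0,0],"xyz": [0,0,0],"claw": 45},
    {"rotation": [0,0,0],"xyz": [0,0,0],"claw": 45},
    {"rotation": [0,0,0],"xyz": [0,0,0],"claw": 45}
  ],
  "grip_force": 40
}}

```text
clock: 22.33
eef_pos: [0.5599, -0.2798, 0.0424]
eef_rot: [0.001, -0.627, 0.779, -0.001]
force: [0.2, 0.4, 5.3]
finger_gap: 0.648
```

```bash
python3 look.py w9
```

```text
22.3333 [ 559.95 -279.79   42.38] F tool [-0.45 -0.08 -5.32]
```

>>> {"api": "drive_tool", "payload": {
  "steps": [
    {"rotation": [0,0,0],"xyz": [0,0,-1],"claw": 45},
    {"rotation": [0,0,0],"xyz": [0,0,-1.8],"claw": 45},
    {"rotation": [0,0,0],"xyz": [-1,0,-1.8],"claw": 45},
    {"rotation": [0,0,0],"xyz": [-3,0,-1.8],"claw": 45},
    {"rotation": [0,0,0],"xyz": [-5,0,-1.8],"claw": 45},
    {"rotation": [0,0,0],"xyz": [-6,0,-1.8],"claw": 45},
    {"rotation": [0,0,0],"xyz": [-6,0,-1.8],"claw": 45},
    {"rotation": [0,0,0],"xyz": [-6,0,-1.8],"claw": 45}
  ]
}}

```text
clock: 23.05
eef_pos: [0.5598, -0.2734, 0.0425]
eef_rot: [-0.0, -0.627, 0.779, 0.0]
force: [-0.3, -0.5, 0.9]
finger_gap: 0.641
```

```bash
python3 look.py w10
```

```text
23.05 [ 559.79 -273.4    42.47] F tool [ 0.57  0.23 -0.89]
```

View pics/w10.png

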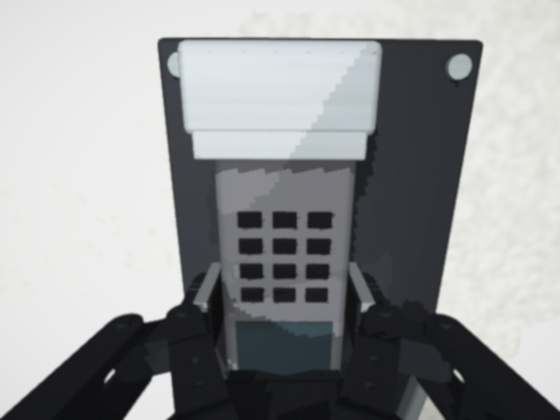

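Terminal moves with the gripper (keys fixed at row ~220–295; lip has receded). Continue the slide by 9.5 mm.

>>> {"api": "drive_tool", "payload": {
  "steps": [
    {"rotation": [0,0,0],"xyz": [-2,0,0],"claw": 45},
    {"rotation": [0,0,0],"xyz": [-4,0,0],"claw": 45},
    {"rotation": [0,0,0],"xyz": [-6,0,0],"claw": 45},
    {"rotation": [0,0,0],"xyz": [-8,0,0],"claw": 45},
    {"rotation": [0,0,0],"xyz": [-9.5,0,0],"claw": 45},
    {"rotation": [0,0,0],"xyz": [-9.5,0,0],"claw": 45},
    {"rotation": [0,0,0],"xyz": [-9.5,0,0],"claw": 45},
    {"rotation": [0,0,0],"xyz": [-9.5,0,0],"claw": 45}
  ]
}}

```text
clock: 23.77
eef_pos: [0.5621, -0.2638, 0.0425]
eef_rot: [0.0, -0.627, 0.779, 0.0]
force: [-0.9, 1.9, -0.5]
finger_gap: 0.644
```

```bash
python3 look.py w11
python3 - <<'E'
from h import *
im=get_image("top");cv2.imwrite("pics/t2.png",cv2.resize(im["color"][150:270,290:440],None,fx=5,fy=5,interpolation=cv2.INTER_CUBIC)[:,:,::-1])
im=get_image("scene");cv2.imwrite("pics/s2.png",cv2.resize(im["color"][200:310,130:280],None,fx=5,fy=5,interpolation=cv2.INTER_CUBIC)[:,:,::-1])
E
```

```text
23.7667 [ 562.12 -263.82   42.45] F tool [-1.66  1.33  0.48]
```

View pics/w11.png

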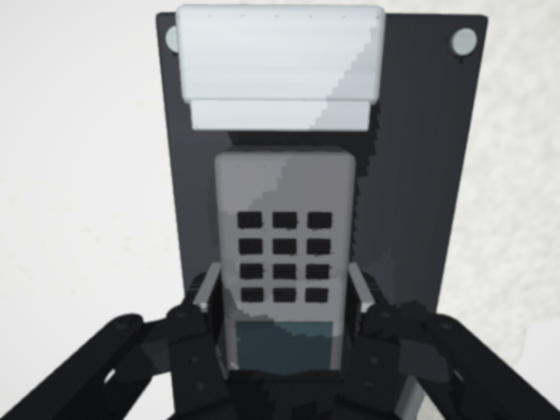

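View pics/s2.png

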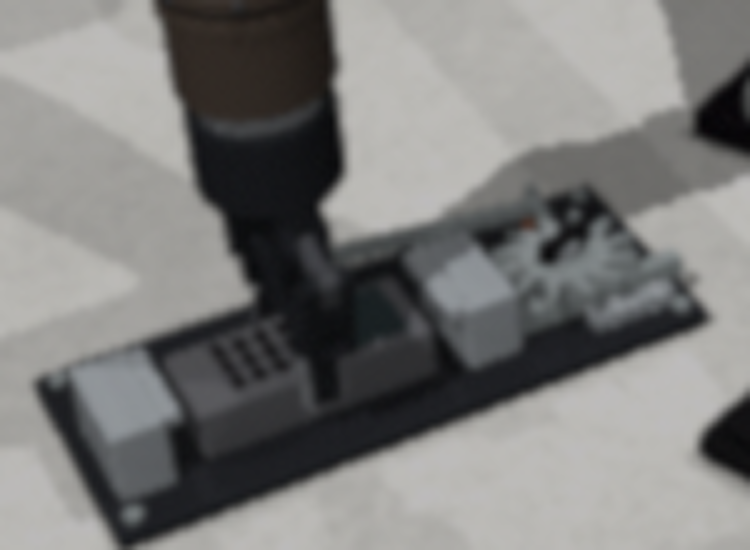

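>>> {"api": "drive_tool", "payload": {
  "steps": [
    {"rotation": [0,0,0],"xyz": [0,0,-4],"claw": 45},
    {"rotation": [0,0,0],"xyz": [0,0,-12],"claw": 45},
    {"rotation": [0,0,0],"xyz": [0,0,-25],"claw": 45},
    {"rotation": [0,0,0],"xyz": [0,0,-45],"claw": 45},
    {"rotation": [0,0,0],"xyz": [0,0,-70],"claw": 45},
    {"rotation": [0,0,0],"xyz": [0,0,-90],"claw": 45},
    {"rotation": [0,0,0],"xyz": [0,0,-110],"claw": 45},
    {"rotation": [0,0,0],"xyz": [0,0,-120],"claw": 45}
  ]
}}

```text
clock: 24.58
eef_pos: [0.5629, -0.2649, 0.1659]
eef_rot: [0.001, -0.627, 0.779, -0.002]
force: [0.1, 0.8, -2.7]
finger_gap: 0.64
```

```bash
python3 look.py w12
python3 - <<'E'
from h import *
a=np.radians(14.55);ey=np.array([-np.sin(a),np.cos(a)])
c=np.array([577,223])+25*ey
s,p,R=tool();x=R.as_matrix()[:,0];h=np.degrees(np.arctan2(x[1],x[0]))
print(c,h,"want",-90+14.55,shift([*c,162]))
E
```

```text
24.5833 [ 562.86 -264.93  165.91] F tool [-0.85  0.06  2.7 ]
[570.71938058 247.19821935] -102.35572293111413 want -75.45 [-502.   102.7    4. ]
```

View pics/w12.png

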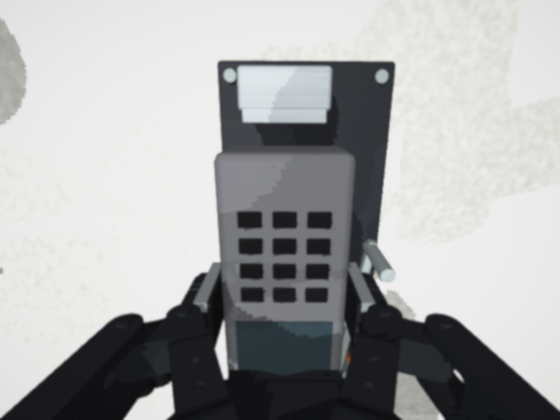

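>>> {"api": "drive_tool", "payload": {
  "steps": [
    {"rotation": [0,0,-0.06],"xyz": [-15,3,0],"claw": 45},
    {"rotation": [0,0,-0.12],"xyz": [-45,9,-5],"claw": 45},
    {"rotation": [0,0,-0.18],"xyz": [-80,16,-5],"claw": 45},
    {"rotation": [0,0,-0.24],"xyz": [-115,24,-5],"claw": 45},
    {"rotation": [0,0,-0.3],"xyz": [-150,31,-5],"claw": 45},
    {"rotation": [0,0,-0.36],"xyz": [-185,38,-5],"claw": 45},
    {"rotation": [0,0,-0.42],"xyz": [-220,45,-5],"claw": 45},
    {"rotation": [0,0,-0.47],"xyz": [-255,52,-5],"claw": 45}
  ]
}}

```text
clock: 25.3
eef_pos: [0.5649, -0.0027, 0.1665]
eef_rot: [0.001, 0.792, -0.611, -0.001]
force: [0.7, -0.3, -2.5]
finger_gap: 0.645
```

Run:
```python
from h import *
s,p,R=tool();x=R.as_matrix()[:,0];print(p,np.degrees(np.arctan2(x[1],x[0])),shift([571,247,165]))
```

```text
[564.86099623  -2.68100633 166.52466819] -75.31688093909223 [-240.   -69.2    1.5]
```

>>> {"api": "drive_tool", "payload": {
  "steps": [
    {"rotation": [0,0,0],"xyz": [-36,-10,0],"claw": 45},
    {"rotation": [0,0,0],"xyz": [-74,-21,0],"claw": 45},
    {"rotation": [0,0,0],"xyz": [-112,-32,0],"claw": 45},
    {"rotation": [0,0,0],"xyz": [-150,-43,0],"claw": 45},
    {"rotation": [0,0,0],"xyz": [-185,-53,0],"claw": 45},
    {"rotation": [0,0,0],"xyz": [-210,-61,0],"claw": 45},
    {"rotation": [0,0,0],"xyz": [-230,-66,0],"claw": 45},
    {"rotation": [0,0,0],"xyz": [-236,-68,0],"claw": 45}
  ]
}}

```text
clock: 25.97
eef_pos: [0.5718, 0.2443, 0.1661]
eef_rot: [0.001, 0.792, -0.611, -0.0]
force: [-0.3, -0.7, -3.1]
finger_gap: 0.645
```

```bash
python3 look.py w13
python3 - <<'E'
from h import *
s,p,R=tool();x=R.as_matrix()[:,0];print(p,np.degrees(np.arctan2(x[1],x[0])),shift([571,247,165]))
im=get_image("top");cv2.imwrite("pics/t3.png",cv2.resize(im["color"][130:260,160:320],None,fx=4.5,fy=4.5,interpolation=cv2.INTER_CUBIC)[:,:,::-1])
im=get_image("scene");cv2.imwrite("pics/s3.png",cv2.resize(im["color"][150:270,250:400],None,fx=4.5,fy=4.5,interpolation=cv2.INTER_CUBIC)[:,:,::-1])
E
```

```text
25.9667 [571.77 244.32 166.06] F tool [0.59 0.48 3.09]
[571.90305012 243.86646982 166.09140391] -75.28983611535459 [-3.3  0.1  1.1]
```

View pics/w13.png

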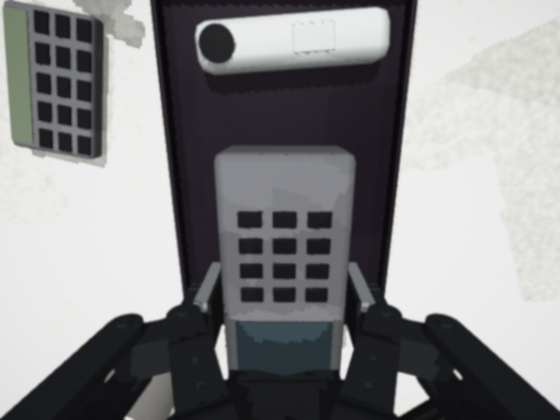

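View pics/s3.png

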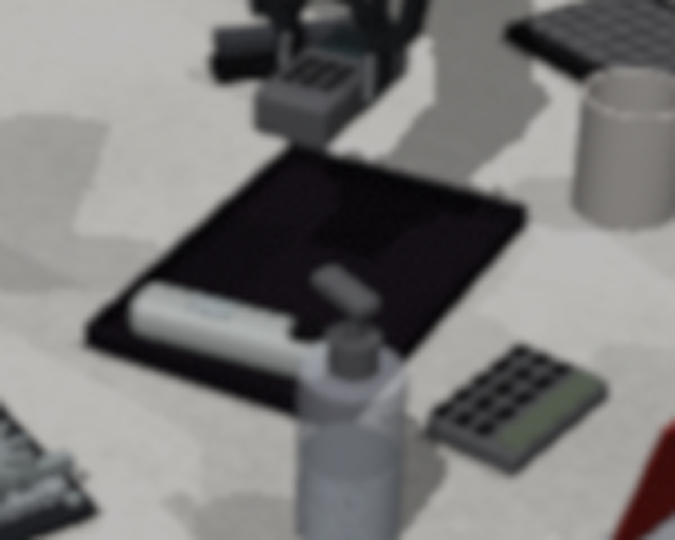

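>>> {"api": "drive_tool", "payload": {
  "steps": [
    {"rotation": [0,0,0],"xyz": [-2,0,15],"claw": 45},
    {"rotation": [0,0,0],"xyz": [-2,0,38],"claw": 45},
    {"rotation": [0,0,0],"xyz": [-2,0,62],"claw": 45},
    {"rotation": [0,0,0],"xyz": [-2,0,85],"claw": 45},
    {"rotation": [0,0,0],"xyz": [-2,0,105],"claw": 45},
    {"rotation": [0,0,0],"xyz": [-2,0,117],"claw": 45},
    {"rotation": [0,0,0],"xyz": [-2,0,122],"claw": 45},
    {"rotation": [0,0,0],"xyz": [-2,0,124],"claw": 45}
  ]
}}

```text
clock: 26.78
eef_pos: [0.5719, 0.2422, 0.0429]
eef_rot: [0.001, 0.791, -0.612, -0.0]
force: [-0.4, 0.6, -3.6]
finger_gap: 0.648
```

>>> {"api": "drive_tool", "payload": {
  "steps": [
    {"rotation": [0,0,0],"xyz": [0,0,0.6],"claw": 45},
    {"rotation": [0,0,0],"xyz": [0,0,1.2],"claw": 45},
    {"rotation": [0,0,0],"xyz": [0,0,1.8],"claw": 45},
    {"rotation": [0,0,0],"xyz": [0,0,2.4],"claw": 45},
    {"rotation": [0,0,0],"xyz": [0,0,3],"claw": 45},
    {"rotation": [0,0,0],"xyz": [0,0,3.5],"claw": 45},
    {"rotation": [0,0,0],"xyz": [0,0,4],"claw": 45},
    {"rotation": [0,0,0],"xyz": [0,0,4],"claw": 45}
  ]
}}

```text
clock: 27.45
eef_pos: [0.5719, 0.2433, 0.0396]
eef_rot: [0.0, 0.791, -0.612, -0.0]
force: [0.0, -0.1, -2.7]
finger_gap: 0.646
```

>>> {"api": "drive_tool", "payload": {
  "steps": [
    {"rotation": [0,0,0],"xyz": [0,0,0.4],"claw": 45},
    {"rotation": [0,0,0],"xyz": [0,0,0.8],"claw": 45},
    {"rotation": [0,0,0],"xyz": [0,0,1.2],"claw": 45},
    {"rotation": [0,0,0],"xyz": [0,0,1.6],"claw": 45},
    {"rotation": [0,0,0],"xyz": [0,0,2],"claw": 45},
    {"rotation": [0,0,0],"xyz": [0,0,2.4],"claw": 45},
    {"rotation": [0,0,0],"xyz": [0,0,2.8],"claw": 45},
    {"rotation": [0,0,0],"xyz": [0,0,3],"claw": 45}
  ]
}}

```text
clock: 28.12
eef_pos: [0.5719, 0.2433, 0.0365]
eef_rot: [0.0, 0.791, -0.612, -0.0]
force: [-0.4, 0.6, -3.9]
finger_gap: 0.645
```

>>> {"api": "drive_tool", "payload": {
  "steps": [
    {"rotation": [0,0,0],"xyz": [0,0,0.2],"claw": 45},
    {"rotation": [0,0,0],"xyz": [0,0,0.4],"claw": 45},
    {"rotation": [0,0,0],"xyz": [0,0,0.6],"claw": 45},
    {"rotation": [0,0,0],"xyz": [0,0,0.8],"claw": 45},
    {"rotation": [0,0,0],"xyz": [0,0,1],"claw": 45},
    {"rotation": [0,0,0],"xyz": [0,0,1.2],"claw": 45},
    {"rotation": [0,0,0],"xyz": [0,0,1.4],"claw": 45},
    {"rotation": [0,0,0],"xyz": [0,0,1.4],"claw": 45}
  ]
}}

```text
clock: 28.78
eef_pos: [0.572, 0.2433, 0.0355]
eef_rot: [-0.0, 0.791, -0.612, 0.0]
force: [-1.2, -1.5, -1.7]
finger_gap: 0.643
```

>>> {"api": "drive_tool", "payload": {
  "steps": [
    {"rotation": [0,0,0],"xyz": [0,0,0.2],"claw": 45},
    {"rotation": [0,0,0],"xyz": [0,0,0.4],"claw": 45},
    {"rotation": [0,0,0],"xyz": [0,0,0.6],"claw": 45},
    {"rotation": [0,0,0],"xyz": [0,0,0.8],"claw": 45},
    {"rotation": [0,0,0],"xyz": [0,0,0.8],"claw": 45},
    {"rotation": [0,0,0],"xyz": [0,0,0.8],"claw": 45},
    {"rotation": [0,0,0],"xyz": [0,0,0.8],"claw": 45},
    {"rotation": [0,0,0],"xyz": [0,0,0.8],"claw": 45}
  ]
}}

```text
clock: 29.45
eef_pos: [0.572, 0.2433, 0.0354]
eef_rot: [-0.0, 0.791, -0.612, 0.0]
force: [-4.1, -2.0, 5.0]
finger_gap: 0.641
```

```bash
python3 f.py
```

```text
29.55 [572.  243.3  35.4] F [ 0.26  4.03 -5.38] x [ 0.9 -0.8  0.7]
pics/w_29.6.png
```

>>> {"api": "drive_tool", "payload": {
  "steps": [
    {"rotation": [0,0,0],"xyz": [0,0,0],"claw": 56},
    {"rotation": [0,0,0],"xyz": [0,0,0],"claw": 60},
    {"rotation": [0,0,0],"xyz": [0,0,0],"claw": 65},
    {"rotation": [0,0,0],"xyz": [0,0,0],"claw": 72},
    {"rotation": [0,0,0],"xyz": [0,0,0],"claw": 80},
    {"rotation": [0,0,0],"xyz": [0,0,0],"claw": 85},
    {"rotation": [0,0,0],"xyz": [0,0,0],"claw": 85},
    {"rotation": [0,0,0],"xyz": [0,0,0],"claw": 85}
  ]
}}

```text
clock: 30.27
eef_pos: [0.572, 0.2433, 0.0344]
eef_rot: [-0.0, 0.791, -0.612, 0.0]
force: [0.1, 0.0, -0.7]
finger_gap: 0.995
```

```bash
python3 look.py w15
```

```text
30.2667 [572.02 243.31  34.38] F tool [ 0.   -0.11  0.7 ]
```

View pics/w15.png

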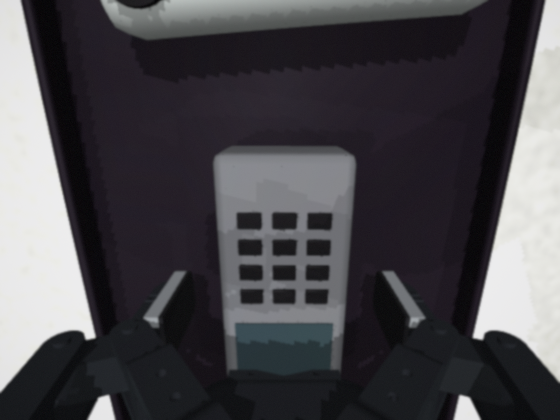

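Released and flat; rise straight up, then back off so the overhead view is clear.

>>> {"api": "drive_tool", "payload": {
  "steps": [
    {"rotation": [0,0,0],"xyz": [0,0,-10],"claw": 85},
    {"rotation": [0,0,0],"xyz": [0,0,-30],"claw": 85},
    {"rotation": [0,0,0],"xyz": [0,0,-55],"claw": 85},
    {"rotation": [0,0,0],"xyz": [0,0,-85],"claw": 85},
    {"rotation": [0,0,0],"xyz": [0,0,-115],"claw": 85},
    {"rotation": [0,0,0],"xyz": [0,0,-145],"claw": 85},
    {"rotation": [0,0,0],"xyz": [0,0,-170],"claw": 85},
    {"rotation": [0,0,0],"xyz": [0,0,-180],"claw": 85}
  ]
}}

```text
clock: 30.98
eef_pos: [0.5735, 0.2441, 0.2201]
eef_rot: [-0.004, 0.791, -0.612, 0.002]
force: [-0.1, -0.5, -0.4]
finger_gap: 0.996
```

>>> {"api": "drive_tool", "payload": {
  "steps": [
    {"rotation": [0,0,0],"xyz": [0,20,0],"claw": 85},
    {"rotation": [0,0,0],"xyz": [0,45,0],"claw": 85},
    {"rotation": [0,0,0],"xyz": [0,70,0],"claw": 85},
    {"rotation": [0,0,0],"xyz": [0,95,0],"claw": 85},
    {"rotation": [0,0,0],"xyz": [0,120,0],"claw": 85},
    {"rotation": [0,0,0],"xyz": [0,135,0],"claw": 85},
    {"rotation": [0,0,0],"xyz": [0,140,0],"claw": 85},
    {"rotation": [0,0,0],"xyz": [0,140,0],"claw": 85}
  ]
}}

```text
clock: 31.65
eef_pos: [0.4356, 0.2078, 0.2148]
eef_rot: [-0.0, 0.791, -0.612, -0.0]
force: [0.0, 0.9, -0.1]
finger_gap: 0.995
```

Run:
```python
from h import *
s,p,R=tool();print(s["clock"],p,s["force"])
im=get_image("top");cv2.imwrite("pics/t4.png",im["color"][:,:,::-1])
for l,z in [("terminal",.037),("tray",.02),("jaw_face",.054)]:
  for r in trace("top",l)[:1]:
    cs,_=cv2.findContours(r["mask"].astype(np.uint8),cv2.RETR_EXTERNAL,cv2.CHAIN_APPROX_NONE)
    w=ray(im,max(cs,key=cv2.contourArea).reshape(-1,2),z)[:,:2]*1000
    print(l,r["p"],r["box"],cv2.minAreaRect(w.astype(np.float32)))
im=get_image("scene");cv2.imwrite("pics/s4.png",im["color"][:,:,::-1])
```

```text
31.65 [435.60501034 207.80003345 214.7612589 ] [ 0.03216235  0.86296585 -0.05325322]
terminal 0.7 [215.2, 189.4, 250.5, 209.1] ((570.7742919921875, 244.12130737304688), (59.48143768310547, 128.118408203125), 12.241843223571777)
tray 0.5 [334.1, 181.6, 355.7, 202.7] ((603.093994140625, -112.90029907226562), (69.96199798583984, 61.43512725830078), 53.10990905761719)
jaw_face 0.6 [324.6, 185.3, 369.3, 204.7] ((583.3821411132812, -168.42214965820312), (48.39236831665039, 69.57404327392578), 85.6552963256836)
```

View pics/t4.png

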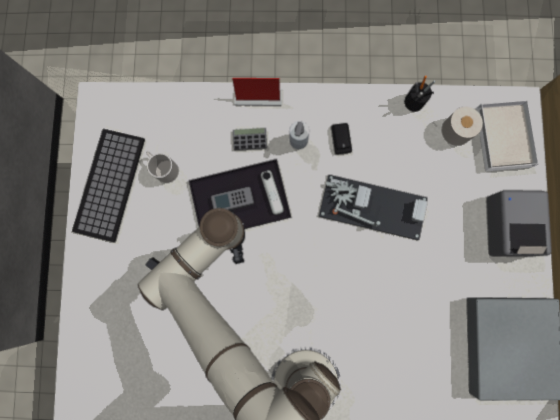

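View pics/s4.png

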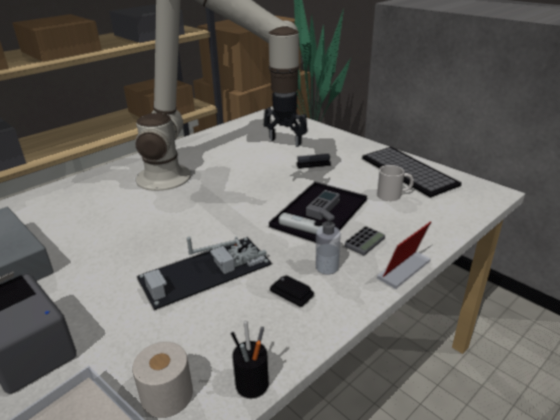

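Both views show the terminal lying keys up in the tray at about (232, 199) in the top picture, the jaw open at (363, 197), and the other things where they were.

```bash
python3 -c "
from bench import env
print(env.job_done())"
```

```text
the job is handed in; nothing more can be done
None
```

The terminal is out of the clamp and lying flat, keys up, in the free part of the tray. The clamp is open. I handed the job in at about 31.7 s of the 72 s; it reports no verdict.

- **Pawl:** I pushed the finger post in steps of 1 to 2 mm. The nose came clear after about 9 mm, and no force reading averaged above about 8 N. The robot only reports force between moves, so a brief peak during a step would not have shown. I held the pawl off until two pictures about 0.9 s apart showed the jaw no longer moving.
- **Terminal:** I gripped it across its width with 40 N, slid it about 15.5 mm out from under the lip, and lifted it straight up. It went down at about 5 N.
- **Final check:** the terminal is about 22 mm from the tray's middle, with the gripper clear above and everything else visibly where it was.

Some measurements were less certain:
- **Jaw opening:** the pictures gave 27.7 mm of travel from wherever the jaw started (0 to 2 mm). It stopped moving by itself with the pawl held off, so I took that as the end stop, but the opening itself was not measured above 28 mm directly.
- **Detection errors:** in the last top view the network mistook the winding wheel for the tray, so I used the tray position I had measured earlier. The two fixed cameras also disagreed by up to about 10 mm on where the clamp was, so I used the top and wrist views for it.

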